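# Lock the wire-guide arm on its shaft flat

## Task

The wire-guide arm in front of the reel hangs loose in its bearing block. Swing the arm up until the flat on its shaft faces the clamp screw on top of the block, then take the large T-handle hex key from the wooden key block and with it tighten the clamp screw clockwise until it is firmly down on the flat. Leave the key standing in the screw, and do not disturb the small key or the things lying about.

Things in the scene. Friction and masses are not known exactly. Their poses are not given: they have to be found in the camera images.
- guide_arm (a joint): Wire-guide arm on a 28 mm D-shaft in the grey bearing block (base plate 104 x 84 mm, block 50 mm square, its top 84 mm high). Angle in rad: 0 = arm straight up, the shaft's flat (on the arm's side, seen on the shaft's bare end) facing the clamp screw above; positive = leaning towards the -x side of the block's frame, roughly towards the robot. It turns stiffly (about 0.2 N m) and stays where it is left, from -1.5 to 1.5.
- shaft_center (a point): Point on the shaft's axis, 54 mm above the bench, straight below the clamp screw. Turns with the arm: its y axis lies along the shaft (level, towards the arm and roller), its z axis runs along the arm, out of the flat.
- guide_roller_center (a point): Centre of the white guide roller at the end of the arm: 26 mm across its running surface, 40 mm wide (32 mm between its low flanges, which are 31 mm across), axis parallel to the shaft, turning freely on its axle. It lies 75 mm from the shaft's axis and 64 mm along the shaft from shaft_center.
- clamp_screw (a joint): Dark socket-head clamp screw, upright in the top of the block, head 27 mm across and 16 mm high. Angle in rad, 0 at the start, growing clockwise as seen from above; it turns easily, sinks 2 mm per rad and presses on the shaft through a brass pad in its bore. With the flat facing it, it comes up firm at about 2.4 rad; with the flat turned away it jams sooner.
- screw_socket (a point): Middle of the top of the clamp screw's head, 106 mm above the bench at the start; z up. The hexagonal socket opens upward here, 13 mm across flats, 12 mm deep, with a bevelled mouth; two opposite flats of it face along the x axis of this frame, which turns with the screw.
- large_key_handle (a point): Centre of the handle of the large T-handle hex key (0.1 to 0.2 kg). The black handle is a bar 88 mm long along x, 14 mm thick along y, 22 mm high; x, y, z are the key's axes, z up when it stands. The hexagonal shank, 12 mm across flats, goes down from the handle, its tip 96 mm below this point; two opposite flats of the shank face along x (the handle's length). At the start it stands 36 mm deep in a round hole of the wooden block.
- large_key_tip (a point): Middle of the lower end of the large key's shank, 96 mm below the handle's centre.
- small_key_handle (a point): Centre of the handle (60 x 11 x 18 mm) of the small hex key, 6 mm across flats, too thin for the clamp screw. It stands in the same block, 90 mm from the large key.
- key_block: Wooden block 46 x 146 mm (x, y), 46 mm high, fixed to the bench; origin in the middle of its underside. The large key's hole is at y = -45 mm, the small key's at y = +45 mm.
- ferrule_cup: Blue plastic tub, 71 mm across, 41 mm high; origin under its centre. Bystander.
- steel_core: Bare grey steel ring core, 65 mm across, 22 mm high; origin under its centre. Bystander.
- small_toroid: Small brown wrapped ring coil with coloured leads, about 75 mm across; origin under its centre. Bystander.
- red_tape: Roll of dark red tape, 87 mm across, 20 mm high, lying flat; origin under its centre. Bystander.
Mind the look-alikes: they are no part of the job. What is shaped like the part that bears large_key_handle but orange or purple is not meant.

How it is judged:
On the way, in this order (a step that is already met when the one before it is completed fails the run):
1. the arm is swung up: the shaft's flat faces the clamp screw within 0.12 rad (value of joint guide_arm between -0.12 and 0.12 rad), for 0.2 s.
2. the large key sits at least 7 mm deep in the clamp screw's socket, flat still facing it within 0.12 rad (all of step 1 and horizontal distance between large_key_tip and screw_socket below 0.003 m and z of large_key_tip in the frame of screw_socket below -0.007 m), for 0.2 s.
At the end, for the whole second after the job is handed in: The clamp screw is turned down past 2.1 rad (it comes up firm on the flat at about 2.4), the arm is upright with its flat facing the screw within 0.12 rad, and the large key is left standing at least 7 mm deep in the screw's socket, tilted less than 0.15 rad (all of step 2 and value of joint clamp_screw above 2.1 rad and angle between large_key_handle's own z axis and vertical below 0.15 rad); the robot touches nothing.
It fails at once if the small key is moved more than 20 mm (distance of small_key_handle from where it was at the start of the episode above 0.02 m).
It fails at once if the blue tub is moved more than 20 mm (distance of ferrule_cup from where it was at the start of the episode above 0.02 m).
It fails at once if the steel core is moved more than 20 mm (distance of steel_core from where it was at the start of the episode above 0.02 m).
It fails at once if the small coil is moved more than 20 mm (distance of small_toroid from where it was at the start of the episode above 0.02 m).
It fails at once if the tape roll is moved more than 20 mm (distance of red_tape from where it was at the start of the episode above 0.02 m).
It also fails if it takes over 58 s, if anything falls off the work surface, if the arm or the gripper's body presses on something with over 40 N, if the wrist force passes 120 N, or if a joint passes its speed limit or range.

## Robot

A 6-joint arm with a two-finger parallel gripper is mounted at the origin on a cart in front of the work surface, level with it; the furniture and walls round the work are solid. World frame = base frame: x ahead of the robot, y to its left, z up, the work surface at z = 0. Lengths are in m, angles in rad, forces in N, time in s.
With the tool pointing down it reaches from about 0.3 to 0.775 m from the base axis. Payload 14.6 kg.
Tool frame: the origin (TCP) lies midway between the tips of the shut fingers; the grasp point (between the pads) lies 19 mm behind it; z points along the fingers, y is the line along which they close (so a half turn about z gives the same grasp; the last joint's range is limited). The gripper opens to 94 mm and grips with 3 to 60 N. Pads are 16 mm wide; open, the fingers measure 119 mm over their backs; the gripper's body (75 mm by 177 mm) begins 78 mm behind the grasp point.
Start: joints at [-0.067, 0.3, 1.521, -0, 1.321, -0.067], TCP at [0.55, -0, 0.205] pointing down, gripper open.
Joint ranges: [-3.03, 3.03], [-0.79, 2.21], [0.23, 2.52], [-1.04, 4.18], [0, 3.07], [-2.55, 2.55]. Speed limits (rad/s): [2.22, 2.22, 2.57, 3.14, 3.14, 3.14].

## Interface

Orientations are given as [roll, pitch, yaw] about the fixed x, y, z axes, in that order (R = Rz(yaw) Ry(pitch) Rx(roll)).
In Python, from station import telemetry, optics, ctrl gives the robot as it stands.
- The arm moves only by the tool carry_out, never from a script. Its argument "plan" is a list that holds one entry, the list of rows, each a list of 7 numbers: the shift along the tool's x, y, z in mm, then the turn, a rotation vector about the tool's x, y, z in rad, then the finger opening in mm, from 0 to 94. A call has 1 to 20 rows; each row shifts and turns the commanded pose from where the row before left it, along the tool's axes as they then stand; what a row does not reach is not made up. A row lasts 1/12 s, in which the tool goes at most 41.7 mm and 7.16 degrees, less where a joint would pass 70% of its speed; a pose out of reach is approached as far as the arm can. A call with a gripper value outside its range is refused whole. The fingers move at their own pace and stop on an object; "squeeze" is the grip in N (left out, the last holds). Time passes only in rows, so rows that do not move let the fingers close. It gives the time, the measured TCP pose, the force, the opening and the grip force at its end, in the units of the state.
- telemetry.get_obs(): the state, without advancing time (a new reading comes with each control period).
- optics.camera(name): name is "scene" or "side" or "wrist"; returns a dict with "pixels" (420x560x3 uint8, red, green, blue), "intrinsics" (3x3 intrinsics, pixels), "origin" and "rotation" of the camera in the world. Camera axes: x right, y down, z forward; pixel columns grow to the right and rows downward; lengths in m; the calibration is good to about 2 mm. The wrist camera is an equidistant fisheye: a pixel r from the principal point sees the ray r / f radians off the axis. A picture is of the moment at which its call begins. There is no depth.
- ctrl.hand_in(): hands the job in; it is judged then, once.
The state is a dict: "time_s": time; "qpos": joint angles; "joint_vel": joint speeds; "tau": joint torques, N m; "ee_pos": TCP position; "eef_rot": TCP orientation; "force": force on the tool from outside, world axes, zero at the start; "moment": the same for the moment, N m; "grip_width": finger opening in m; "grip_force": force on a finger pad.
Only numpy, scipy, OpenCV 4.12 (cv2) and the standard library are available. Lean on these libraries where they do the work, as an engineer would, in place of code of your own. Each camera call takes 0.05 s, during which the arm holds its last target. There are 200 camera calls.

## Working session

There is one attempt and no reset: what is moved stays moved. The work goes in short steps, Python scripts to look and compute and a tool call to move; the robot and the scene stay as the last step left them, time stands still between calls to the robot, and variables do not carry over. Pictures are saved under pics/ and viewed, at most 10 in all, crops included, and the job is handed in when it is done.

Besides the shell and the picture viewer there is one more tool, called after "Call:" as name(argument=value, ...), one argument or row to a line, values as JSON. carry_out: Moves the arm, as the interface text tells. Its arguments: {"type":"object","properties":{"plan":{"type":"array","items":{"type":"array","items":{"type":"array","items":{"type":"number"}}}},"squeeze":{"type":"number"}},"required":["plan"]}

```bash
mkdir -p pics
python3 - <<'E'
from station import telemetry, optics, ctrl
import cv2,pickle
print(telemetry.get_obs())
d={}
for n in("scene","side","wrist"):
    c=optics.camera(n);d[n]=c
    cv2.imwrite(f"pics/{n}0.png",c["pixels"][...,::-1])
    print(n,c["intrinsics"],c["origin"],c["rotation"])
pickle.dump(d,open("c0.pkl","wb"))
E
```

```text
{'time_s': 0.0, 'qpos': array([-6.66131457e-02,  3.00465856e-01,  1.52157597e+00,  4.53685504e-05,
        1.32070366e+00, -6.65946336e-02]), 'joint_vel': array([-0.00030442, -0.00040644,  0.00057872, -0.00016242,  0.00020157,
        0.00165836]), 'tau': array([-1.53750298e-03, -5.31805658e+01, -3.52735734e+01,  7.07558286e-02,
        2.43994006e-02, -4.79655944e-05]), 'ee_pos': array([5.49738866e-01, 1.91799051e-05, 2.04891373e-01]), 'eef_rot': array([-3.14044530e+00, -1.20562485e-04,  1.57076649e+00]), 'force': array([-0.11645464,  0.04556298,  0.4827421 ]), 'moment': array([ 0.03129993, -0.05752037, -0.04776749]), 'grip_force': 0.0, 'grip_width': 0.09398325164793801}
scene [[450.95061604   0.         274.43691642]
 [  0.         450.95061604 212.91518671]
 [  0.           0.           1.        ]] [ 1.54692582 -0.35632047  0.98014448] [-2.25427698  0.00316948  1.1769949 ]
side [[396.26310098   0.         282.30296571]
 [  0.         396.26310098 208.02036493]
 [  0.           0.           1.        ]] [0.35953831 0.86261513 0.72187046] [-2.18719545  0.01470732 -2.91873497]
wrist [[325.1922621    0.         276.60571856]
 [  0.         325.1922621  206.9822621 ]
 [  0.           0.           1.        ]] [0.55086898 0.07799442 0.38437773] [2.86683263e+00 8.41594919e-04 3.29769404e-04]
```

View pics/scene0.png

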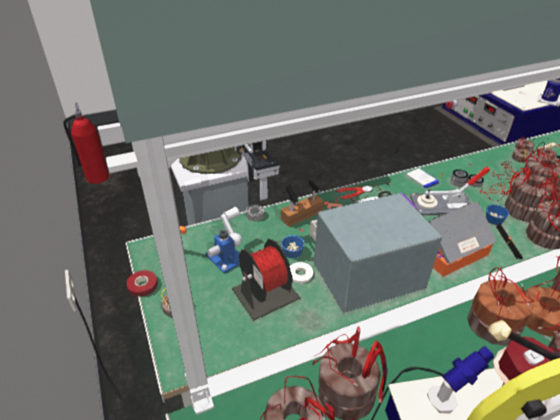

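View pics/side0.png

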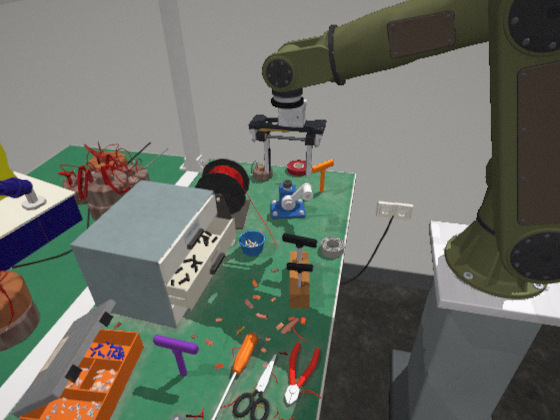

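View pics/wrist0.png

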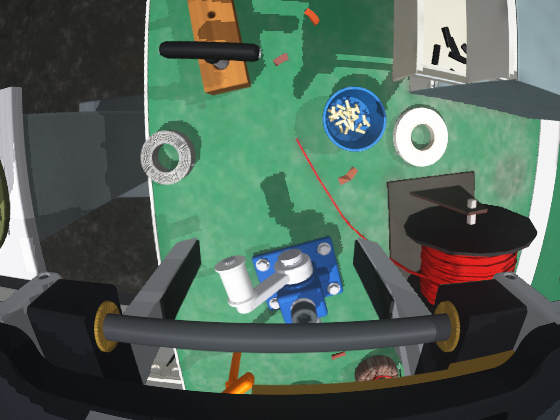

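```bash
cat > h.py <<'E'
import numpy as np
from scipy.spatial.transform import Rotation as R
def rot(c):
    r=np.asarray(c["rotation"],float); return r if r.shape==(3,3) else R.from_euler("xyz",r).as_matrix()
def ray(c,u,v,fish):
    K=c["intrinsics"];p=np.array([(u-K[0,2])/K[0,0],(v-K[1,2])/K[1,1]])
    if fish:
        r=np.hypot(*p); d=np.r_[p*(np.sin(r)/r if r>1e-9 else 1),np.cos(r)]
    else: d=np.r_[p,1]
    return np.array(c["origin"]),rot(c)@(d/np.linalg.norm(d))
def onz(c,u,v,z,fish):
    o,d=ray(c,u,v,fish); return o+d*(z-o[2])/d[2]
def proj(c,X,fish):
    K=c["intrinsics"];q=rot(c).T@(np.asarray(X)-c["origin"])
    if fish:
        s=np.hypot(q[0],q[1]);t=np.arctan2(s,q[2]);p=q[:2]/s*t
    else: p=q[:2]/q[2]
    return p*K[0,0]+K[:2,2]
def tri(rs):
    A=sum(np.eye(3)-np.outer(d,d) for o,d in rs);b=sum((np.eye(3)-np.outer(d,d))@o for o,d in rs)
    X=np.linalg.solve(A,b);return X,[np.linalg.norm(np.cross(X-o,d)) for o,d in rs]
E
python3 - <<'E'
import pickle,cv2,numpy as np
from h import *
d=pickle.load(open("c0.pkl","rb"))
w=d["wrist"]["pixels"];s=d["side"]["pixels"]
a=cv2.resize(w[215:345,190:380],None,fx=4,fy=4,interpolation=2)[:, :760]
b=cv2.resize(s[150:250,250:350],None,fx=5,fy=5,interpolation=2)
cv2.imwrite("pics/a.png",a[...,::-1]);
b2=cv2.resize(s[160:310,260:360],None,fx=4,fy=4,interpolation=2)
k=cv2.resize(w[0:100,140:280],(400,286),interpolation=2)
o=np.zeros((600,800,3),np.uint8);o[:600,:400]=b2;o[:286,400:]=k
cv2.imwrite("pics/b.png",o[...,::-1])
print(proj(d["wrist"],[.55,0,.205],1),proj(d["side"],[.55,0,.205],0))
for n,u,v,z in(("hub",290,262,.09),("head",303,312,.106),("key",212,50,.1),("cup",353,118,.02)):print(n,onz(d["wrist"],u,v,z,1))
print(onz(d["side"],299,240,.117,0))
E
```

```text
[275.36545646 251.00780479] [287.16231901 173.41415367]
hub [ 0.56403759 -0.06203907  0.09      ]
head [ 0.57762442 -0.11177535  0.106     ]
key [0.49435058 0.13982685 0.1       ]
cup [0.63660612 0.07945692 0.02      ]
[0.4892193  0.15169057 0.117     ]
```

View pics/a.png

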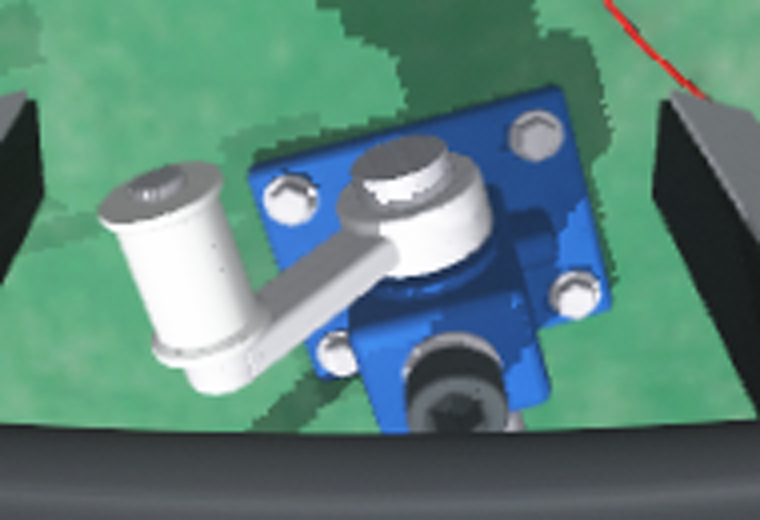

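View pics/b.png

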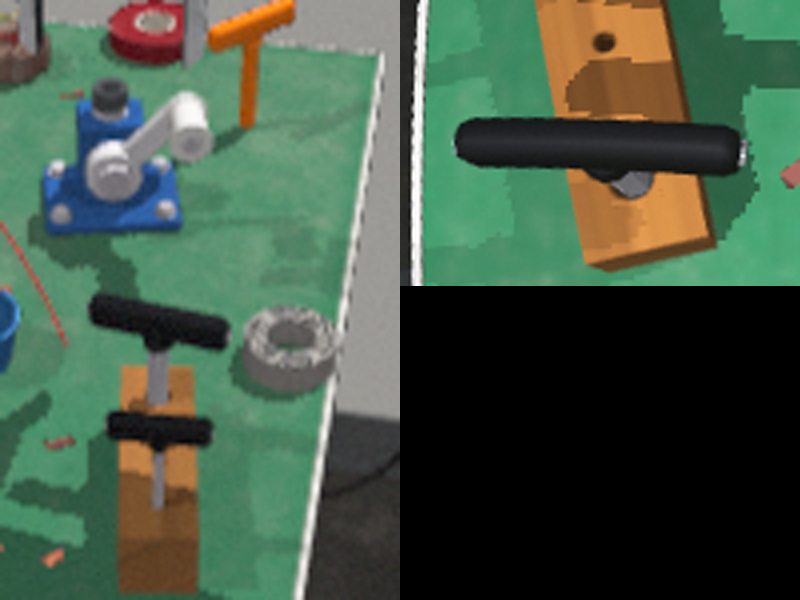

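Candidates: black large handle at side (299,240); black small at (299,267); orange at (323,167); purple at (175,343). The crop confirms the larger black T at the end of the block nearest the blue bearing block: that is the large key. The arm leans toward the robot, with its roller at wrist (235,285). The screw head is dark, at wrist (302,315). Next I need a better view of the block.

Call:
carry_out(
  plan=[
    [[-27,0,-10,0,0,0,94],[-27,0,-10,0,0,0,94],[-27,0,-10,0,0,0,94],[-27,0,-10,0,0,0,94],[0,0,0,0,0,0,94],[0,0,0,0,0,0,94]],
  ],
)

```text
time_s: 0.65
ee_pos: [0.5499, -0.1088, 0.2454]
eef_rot: [3.142, -0.0, 1.569]
force: [0.6, 0.5, 0.9]
grip_width: 0.0939
grip_force: 0.0
```

Run:
```python
from station import telemetry, optics
import cv2,pickle
from h import *
c=optics.camera("wrist");pickle.dump(c,open("c1.pkl","wb"));o=telemetry.get_obs();print(o["ee_pos"],o["eef_rot"],c["origin"],c["rotation"],o["time_s"])
w=c["pixels"]
out=np.zeros((600,800,3),np.uint8)
out[:420,:560]=w
cv2.imwrite("pics/w1.png",w[...,::-1])
u,v=proj(c,[.575,-.11,.08],1);print(u,v)
u,v=int(u),int(v)
cv2.imwrite("pics/w1c.png",cv2.resize(w[v-75:v+75,u-100:u+100],None,fx=4,fy=4,interpolation=2)[...,::-1]);print(u-100,v-75)
```

```text
[ 0.54983096 -0.10784828  0.24496522] [-3.14100128e+00 -3.31557279e-04  1.57002044e+00] [ 0.55097025 -0.03083724  0.42482331] [ 2.86681892e+00 -3.40307702e-04 -1.69179352e-03] 0.7
298.68310255575415 190.99872456741278
198 115
```

View pics/w1c.png

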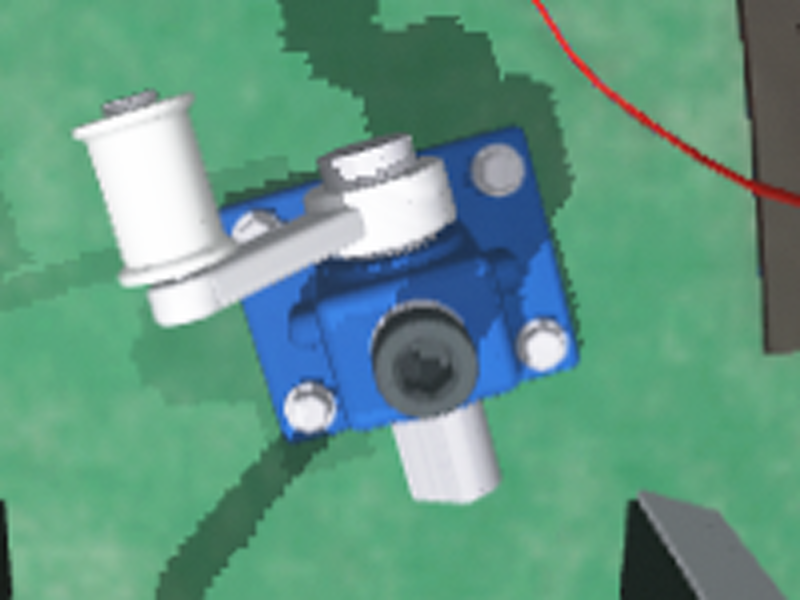

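Run:
```python
import pickle
from h import *
from scipy.optimize import minimize_scalar
c=pickle.load(open("c1.pkl","rb"));s=pickle.load(open("c0.pkl","rb"))["side"]
px=lambda x,y:(198+(x+.5)/4-.5,115+(y+.5)/4-.5)
S=onz(c,*px(424,361),.106,1);print("screw",S)
C=np.array([onz(c,*px(*p),.01,1) for p in((218,208),(520,127),(578,365),(288,440))])
print(C,C.mean(0),[np.linalg.norm(C[i]-C[(i+1)%4]) for i in range(4)])
e=[C[1]-C[0],C[2]-C[3]];f=[C[0]-C[3],C[1]-C[2]]
print([np.arctan2(v[1],v[0]) for v in e],[np.arctan2(-v[0],v[1]) for v in f])
yaw=np.mean([np.arctan2(v[1],v[0]) for v in e]+[np.arctan2(-v[0],v[1]) for v in f]);print("yaw",yaw)
bx=np.array([np.cos(yaw),np.sin(yaw),0]);by=np.array([-bx[1],bx[0],0]);z=np.array([0,0,1])
P=lambda t:np.r_[S[:2],.054]+.064*by+.075*(np.cos(t)*z-np.sin(t)*bx)
q=np.array(px(155,190))
r=minimize_scalar(lambda t:np.linalg.norm(proj(c,P(t),1)-q),bounds=(0,1.5),method="bounded")
print(r.x,r.fun,P(r.x),P(0));print("side proj",proj(s,P(r.x),0),"screw",proj(s,S,0))
```

```text
screw [ 0.57846729 -0.11853287  0.106     ]
[[ 0.51944282 -0.09366208  0.01      ]
 [ 0.61653209 -0.06707537  0.01      ]
 [ 0.63886708 -0.14639076  0.01      ]
 [ 0.5414655  -0.1724606   0.01      ]] [ 0.57907687 -0.1198972   0.01      ] [np.float64(0.10066370223750053), np.float64(0.08240013600697871), np.float64(0.10083008074759374), np.float64(0.08181811628707214)]
[np.float64(0.26728538359778925), np.float64(0.2615231251205454)] [np.float64(0.2725272571514268), np.float64(0.27448910887428746)]
yaw 0.2689562186860122
0.7771347039671098 3.4849780621584525 [ 0.51075868 -0.07080903  0.10746943] [ 0.56146087 -0.05683375  0.129     ]
side proj [306.20856415 192.15889389] screw [286.47812592 181.5025161 ]
```

Call:
carry_out(
  plan=[
    [[18.5,-19.5,15,0,0,0,56],[18.5,-19.5,15,0,0,0,56],[0,0,10,0,0,-0.09,56],[0,0,10,0,0,-0.09,56],[0,0,5,0,0,-0.09,56],[0,0,0,0,0,0,56],[0,0,0,0,0,0,56]],
  ],
)

```text
time_s: 1.28
ee_pos: [0.5108, -0.07, 0.1901]
eef_rot: [-3.141, -0.001, 1.839]
force: [0.8, 0.1, -0.8]
grip_width: 0.0564
grip_force: 0.0
```

Run:
```python
from station import telemetry, optics
import cv2,pickle
from h import *
c0=pickle.load(open("c0.pkl","rb"));print("orange",onz(c0["wrist"],238,380,.11,1))
c=optics.camera("wrist");pickle.dump(c,open("c2.pkl","wb"));o=telemetry.get_obs();print(o["ee_pos"],o["eef_rot"],o["grip_width"])
s=optics.camera("side")
w=c["pixels"];out=np.zeros((600,800,3),np.uint8)
for g in(proj(c,o["ee_pos"],1),proj(c,[.511,-.071,.107],1)):print(g)
out[:420,:560]=w;out[420:,:][:180,:560]=cv2.resize(s["pixels"][130:230,200:360],(560,350))[50:230]
cv2.imwrite("pics/w2.png",out[...,::-1])
```

```text
orange [ 0.50553966 -0.20980984  0.11      ]
[ 0.51102115 -0.07030734  0.19050545] [-3.14146059e+00 -1.63988573e-04  1.83846500e+00] 0.05605785156107212
[275.67541049 251.33860241]
[275.79028514 212.40985421]
```

View pics/w2.png

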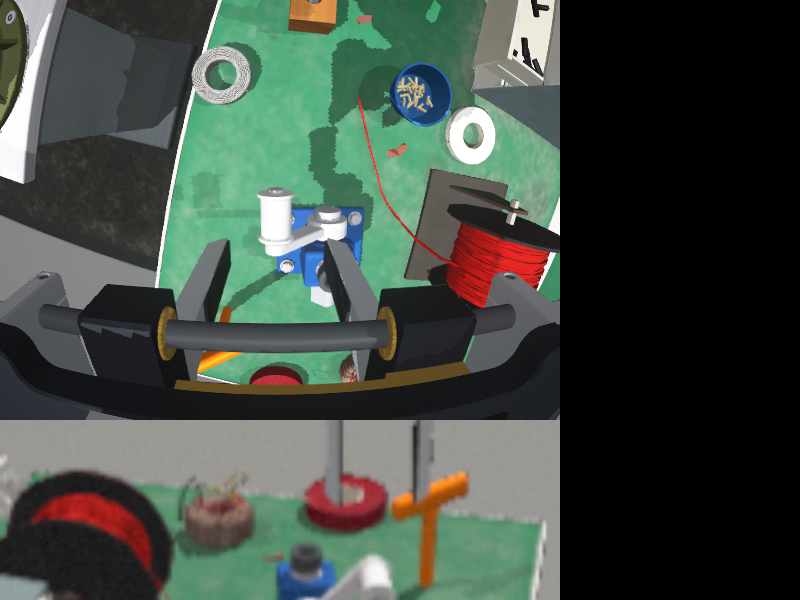

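Call:
carry_out(
  plan=[
    [[0,0,25,0,0,0,56],[0,0,25,0,0,0,56],[0,0,25,0,0,0,56],[0,0,22,0,0,0,56],[0,0,0,0,0,0,56],[0,0,0,0,0,0,24],[0,0,0,0,0,0,24],[0,0,0,0,0,0,24],[0,0,0,0,0,0,24],[0,0,0,0,0,0,24]],
  ],
  squeeze=6,
)

```text
time_s: 2.22
ee_pos: [0.5112, -0.0711, 0.0943]
eef_rot: [3.141, 0.001, 1.841]
force: [-2.3, -2.5, 1.1]
grip_width: 0.0263
grip_force: 1.5
```

Call:
carry_out(
  plan=[
    [[0,5,-4,0,0,0,24],[0,5,-4,0,0,0,24],[0,9.7,-5.6,0,0,0,24],[0,10.4,-4.2,0,0,0,24],[0,11,-2.5,0,0,0,24],[0,11.2,-1,0,0,0,24],[0,0,0,0,0,0,24],[0,0,0,0,0,0,24],[0,0,0,0,0,0,24]],
  ],
)

```text
time_s: 2.97
ee_pos: [0.5613, -0.0569, 0.1149]
eef_rot: [3.141, -0.0, 1.841]
force: [1.8, 2.9, -1.5]
grip_width: 0.026
grip_force: 6.0
```

Run:
```python
from station import telemetry
from h import *
o=telemetry.get_obs();d=o["ee_pos"][:2]-[.5785,-.1185];y=.269
print(o["ee_pos"],o["force"],o["grip_width"],"bx",d@[np.cos(y),np.sin(y)],"by",d@[-np.sin(y),np.cos(y)])
```

```text
[ 0.56125435 -0.05689235  0.11490633] [ 1.84517261  2.86786438 -1.50848189] 0.026008204050680175 bx -0.00025212853644471234 by 0.0639754000785812
```

Call:
carry_out(
  plan=[
    [[0,0,0,0,0,0,50],[0,0,0,0,0,0,50],[0,0,0,0,0,0,50],[0,0,-20,0,0,0,50],[0,0,-25,0,0,0,50],[0,0,-25,0,0,0,50],[-30,0,0,0,0,0,50],[-30,0,0,0,0,0,50],[-30,0,0,0,0,0,50],[-30,0,0,0,0,0,50],[-25,0,0,0,0,0,50],[0,0,0,0,0,0,50],[0,0,0,0,0,0,50]],
  ],
)

```text
time_s: 4.05
ee_pos: [0.5997, -0.1978, 0.1843]
eef_rot: [-3.141, -0.0, 1.839]
force: [-0.3, 0.5, 0.3]
grip_width: 0.0499
grip_force: 0.0
```

Run:
```python
from station import telemetry, optics
import cv2,pickle
from h import *
c=optics.camera("wrist");pickle.dump(c,open("c3.pkl","wb"));o=telemetry.get_obs();print(o["ee_pos"],o["eef_rot"],o["grip_width"],o["force"])
w=c["pixels"]
P=[.5785,-.1185,.106];u,v=proj(c,P,1);print(u,v,proj(c,[.5615,-.0568,.129],1))
u,v=int(u),int(v)
a=cv2.resize(w[v-100:v+50,u-55:u+45],(400,600),interpolation=2)
b=cv2.resize(w[v-20:v+20,u-20:u+20],(400,400),interpolation=cv2.INTER_CUBIC)
out=np.zeros((600,800,3),np.uint8);out[:,:400]=a;out[:400,400:]=np.clip(b.astype(float)*1.8,0,255)
cv2.imwrite("pics/w3.png",out[...,::-1]);print(u,v)
```

```text
[ 0.59974217 -0.19680842  0.18447587] [-3.14109456e+00 -3.90895578e-04  1.84010531e+00] 0.05010170175780814 [-0.12547597 -0.26071741 -0.13221335]
276.5274600874097 112.16361786947851 [276.45875039  25.51480465]
276 112
```

View pics/w3.png

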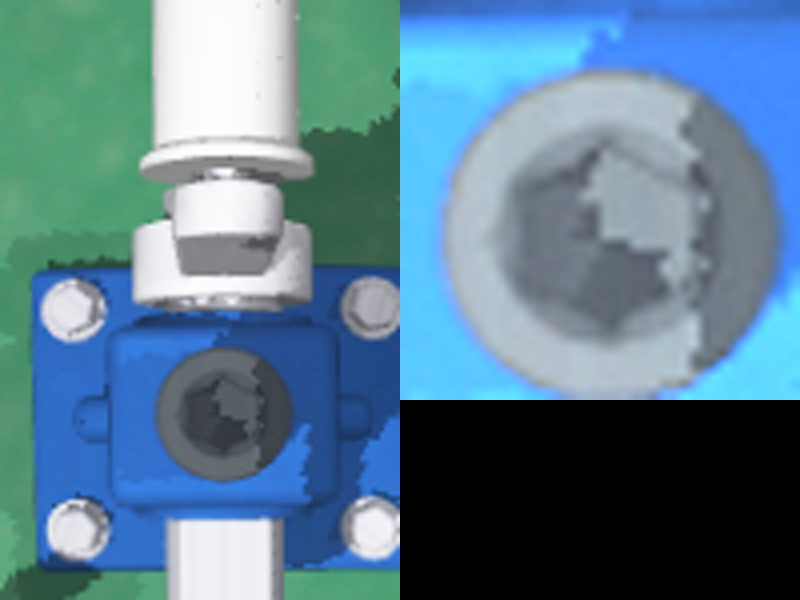

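Call:
carry_out(
  plan=[
    [[0,0,-20,0,0,0,50],[37.4,7.7,-10,0,0,0,50],[37.4,7.7,0,0,0,0,50],[37.4,7.7,0,0,0,0,50],[37.4,7.7,0,0,0,0,50],[37.4,7.7,0,0,0,0,50],[37.4,7.7,0,0,0,0,50],[37.4,7.7,0,0,0,0,50],[37.4,7.7,0,0,0,0,50],[37.4,7.7,0,0,0,-0.1,50],[0,0,0,0,0,-0.115,50],[0,0,0,0,0,-0.115,50],[0,0,0,0,0,-0.115,50],[0,0,0,0,0,-0.115,50],[0,0,0,0,0,-0.115,50],[0,0,0,0,0,-0.115,50],[0,0,0,0,0,-0.115,50],[0,0,0,0,0,-0.115,50],[0,0,0,0,0,-0.115,50],[0,0,0,0,0,-0.115,50]],
  ],
)

```text
time_s: 5.77
ee_pos: [0.5763, 0.1471, 0.2151]
eef_rot: [3.141, 0.0, 3.098]
force: [-0.9, 0.7, -0.2]
grip_width: 0.0497
grip_force: 0.0
```

Call:
carry_out(
  plan=[
    [[0,0,0,0,0,0,40],[0,0,0,0,0,0,40]],
  ],
)

```text
time_s: 5.93
ee_pos: [0.5765, 0.1468, 0.215]
eef_rot: [3.142, 0.0, 3.088]
force: [0.4, 0.3, 0.9]
grip_width: 0.041
grip_force: 0.0
```

Run:
```python
from station import telemetry, optics
import cv2,pickle
from h import *
c=optics.camera("wrist");pickle.dump(c,open("c4.pkl","wb"));o=telemetry.get_obs();print(o["ee_pos"],o["eef_rot"],o["qpos"],o["time_s"])
w=c["pixels"];cv2.imwrite("pics/w4.png",w[...,::-1])
m=((w.max(2)<60)).astype(np.uint8)
m=cv2.morphologyEx(m,cv2.MORPH_OPEN,np.ones((3,3)))
u,v=proj(c,[.49,.146,.1],1);print(u,v)
for k in cv2.findContours(m,0,2)[0]:
    if 300<cv2.contourArea(k)<8000: print(cv2.minAreaRect(k),cv2.contourArea(k))
```

```text
[0.57663715 0.14664736 0.21494853] [3.14153484e+00 1.80941866e-04 3.08744920e+00] [ 1.87477406e-01  3.94039896e-01  1.37285331e+00  1.30882520e-05
  1.37450993e+00 -1.32917802e+00] 5.9833
271.66499922085654 108.39522719135415
((427.08697509765625, 331.0762634277344), (91.01763153076172, 174.4777374267578), 86.24827575683594) 7333.5
((310.0633544921875, 299.5668640136719), (96.63395690917969, 62.44245910644531), 60.572540283203125) 1083.5
((232.06109619140625, 283.01300048828125), (12.611323356628418, 81.9944076538086), 12.011479377746582) 674.5
((518.0, 130.5), (43.0, 26.0), 90.0) 561.5
((264.0234680175781, 111.03715515136719), (18.140945434570312, 98.19029235839844), 1.3971809148788452) 1435.0
((356.7882080078125, 90.66157531738281), (64.29764556884766, 14.339762687683105), 82.40535736083984) 777.0
```

View pics/w4.png

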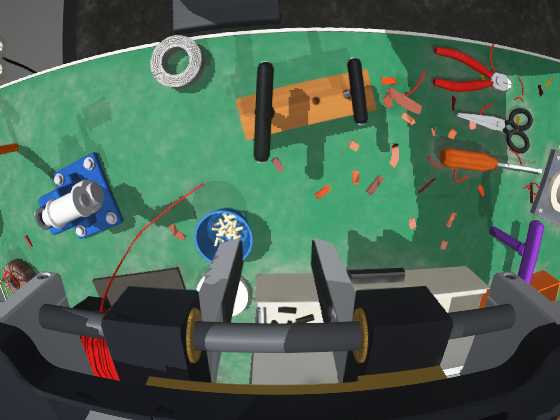

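Run:
```python
import pickle,cv2
from h import *
c0=pickle.load(open("c0.pkl","rb"));c1,c3,c4=[pickle.load(open(f"c{i}.pkl","rb")) for i in(1,3,4)]
def blob(im,near,hi=60):
    m=(im.max(2)<hi).astype(np.uint8);m=cv2.morphologyEx(m,cv2.MORPH_OPEN,np.ones((2,2)))
    for k in cv2.findContours(m,0,2)[0]:
        r=cv2.minAreaRect(k)
        if cv2.contourArea(k)>100 and np.hypot(r[0][0]-near[0],r[0][1]-near[1])<12:
            return r
r=blob(c4["pixels"],(264,111));b=cv2.boxPoints(r);b=b[np.argsort(b[:,1])]
e1,e2=b[:2].mean(0),b[2:].mean(0)
for z in(.106,.114):
    A,B=onz(c4,*e1,z,1),onz(c4,*e2,z,1);print(z,A,B,(A+B)/2,np.linalg.norm(A-B),np.arctan2(*(B-A)[1::-1]))
r0=blob(c0["wrist"]["pixels"],(212,50));print(r0)
if r0: print(onz(c0["wrist"],*r0[0],.108,1))
rs=blob(c0["side"]["pixels"],(299,240));print(rs)
if rs: print("side",onz(c0["side"],*rs[0],.108,0))
print("screw c3",onz(c3,276.55,114.7,.106,1),"c1",onz(c1,303.6,204.9,.106,1),"side",onz(c0["side"],287.3,181.6,.106,0))
```

```text
0.106 [0.44918615 0.14353051 0.106     ] [0.53671157 0.13651796 0.106     ] [0.49294886 0.14002423 0.106     ] 0.08780589939599047 -0.079949337523651
0.114 [0.45056109 0.14371585 0.114     ] [0.53565861 0.13689783 0.114     ] [0.49310985 0.14030684 0.114     ] 0.08537021027324887 -0.07994933752365085
((209.5335693359375, 53.22456359863281), (99.2551040649414, 21.466251373291016), 1.5074357986450195)
[0.49382212 0.13532706 0.108     ]
((299.48077392578125, 242.59616088867188), (34.51643371582031, 11.178618431091309), 11.309932708740234)
side [0.48822679 0.1503193  0.108     ]
screw c3 [ 0.57905022 -0.12043403  0.106     ] c1 [ 0.57844223 -0.11855926  0.106     ] side [ 0.57595914 -0.11847485  0.106     ]
```

Call:
carry_out(
  plan=[
    [[27.7,-3.7,0,0,0,0,40],[27.7,-3.7,0,0,0,0,40],[27.7,-3.7,0,0,0,0.026,40],[0,0,30,0,0,0,40],[0,0,30,0,0,0,40],[0,0,26,0,0,0,40],[0,0,20,0,0,0,40],[0,0,20,0,0,0,40],[0,0,0,0,0,0,40],[0,0,0,0,0,0,40]],
  ],
)

```text
time_s: 6.82
ee_pos: [0.4932, 0.1393, 0.0887]
eef_rot: [-3.141, -0.001, 3.063]
force: [0.9, -0.5, 0.5]
grip_width: 0.0402
grip_force: 0.0
```

Run:
```python
from station import telemetry, optics
import cv2,pickle
from h import *
c=optics.camera("wrist");pickle.dump(c,open("c5.pkl","wb"));o=telemetry.get_obs();print(o["ee_pos"],o["eef_rot"],o["force"])
w=c["pixels"];m=(w.max(2)<60).astype(np.uint8);m=cv2.morphologyEx(m,cv2.MORPH_OPEN,np.ones((2,2)))
print(proj(c,[.493,.14,.117],1))
for k in cv2.findContours(m,0,2)[0]:
    r=cv2.minAreaRect(k)
    if cv2.contourArea(k)>400: print(r)
cv2.imwrite("pics/w5.png",w[...,::-1])
```

```text
[0.49379568 0.13943688 0.08972209] [3.14141344e+00 6.76564293e-04 3.06334462e+00] [-0.61673748  0.63281702  1.00168583]
[279.42518291 271.99031024]
((44.5, 400.0), (38.0, 89.0), 90.0)
((279.49993896484375, 353.49993896484375), (558.9998779296875, 130.99996948242188), -0.0)
((426.67315673828125, 332.2704772949219), (91.19705200195312, 175.3453826904297), 86.42366790771484)
((320.39801025390625, 283.130859375), (83.95219421386719, 12.278433799743652), 77.7352294921875)
((234.61978149414062, 283.02496337890625), (12.237255096435547, 83.74362182617188), 11.768289566040039)
((278.5, 255.5), (139.0, 29.0), 90.0)
((422.0, 221.5), (99.0, 26.0), 90.0)
((279.5, 61.49999237060547), (122.99998474121094, 558.9998779296875), 90.0)
```

Call:
carry_out(
  plan=[
    [[0,0,0,0,0,0,10],[0,0,0,0,0,0,10],[0,0,0,0,0,0,10],[0,0,0,0,0,0,10],[0,0,0,0,0,0,10],[0,0,0,0,0,0,10]],
  ],
  squeeze=55,
)

```text
time_s: 7.37
ee_pos: [0.4938, 0.1393, 0.0892]
eef_rot: [3.141, 0.001, 3.065]
force: [-0.2, 0.8, 3.9]
grip_width: 0.0134
grip_force: 54.9
```

Call:
carry_out(
  plan=[
    [[0,0,-5,0,0,0,10],[0,0,-15,0,0,0,10],[0,0,-20,0,0,0,10],[0,0,-30,0,0,0,10],[0,0,-35,0,0,0,10],[0,0,-35,0,0,0,10],[0,0,0,0,0,0,10],[0,0,0,0,0,0,10]],
  ],
)

```text
time_s: 8.03
ee_pos: [0.4939, 0.1393, 0.2302]
eef_rot: [3.141, 0.003, 3.065]
force: [0.2, 0.5, -2.8]
grip_width: 0.0134
grip_force: 54.9
```

Run:
```python
from station import telemetry, optics
import cv2,pickle
from h import *
c=optics.camera("wrist");s=optics.camera("side");o=telemetry.get_obs();pickle.dump((c,s,o),open("c6.pkl","wb"));print(o["ee_pos"],o["eef_rot"],o["force"],o["grip_width"],o["grip_force"])
w=c["pixels"];m=(w.max(2)<60).astype(np.uint8)
for v in range(165,345,4):
    x=np.where(m[v,240:320])[0]+240
    print(v,(x.min(),x.max(),len(x)) if len(x) else 0,w[v,278],end="; ")
e=o["ee_pos"];y=o["eef_rot"][2];tx=np.array([np.cos(y),np.sin(y),0])
for d in(.044,0,-.044):
  for h in(.011,0,-.011): print("\n",d,h,proj(c,e+tx*d+[0,0,.019+h],1),end="")
cv2.imwrite("pics/w6.png",w[...,::-1]);cv2.imwrite("pics/s6.png",s["pixels"][...,::-1])
```

```text
[0.49297893 0.13907365 0.22758246] [-3.14099261e+00 -1.84978361e-03  3.06474459e+00] [-0.84830011 -0.62795736 -1.98664619] 0.013581342588684937 54.93518125093894
165 0 [209 143  74]; 169 0 [210 144  75]; 173 0 [217 147  76]; 177 0 [190 125  66]; 181 0 [138 140 144]; 185 (np.int64(267), np.int64(287), 16) [34 37 32]; 189 (np.int64(266), np.int64(288), 23) [39 42 38]; 193 (np.int64(265), np.int64(290), 26) [42 43 40]; 197 (np.int64(264), np.int64(290), 27) [42 44 42]; 201 (np.int64(264), np.int64(290), 27) [43 45 43]; 205 (np.int64(264), np.int64(290), 27) [42 45 43]; 209 (np.int64(264), np.int64(290), 27) [41 44 42]; 213 (np.int64(264), np.int64(290), 27) [41 44 43]; 217 (np.int64(264), np.int64(290), 27) [40 44 42]; 221 (np.int64(264), np.int64(290), 27) [39 43 42]; 225 (np.int64(264), np.int64(290), 27) [38 43 41]; 229 (np.int64(264), np.int64(290), 27) [38 43 42]; 233 (np.int64(264), np.int64(290), 27) [38 43 43]; 237 (np.int64(264), np.int64(290), 27) [37 42 42]; 241 (np.int64(263), np.int64(290), 28) [38 43 43]; 245 (np.int64(263), np.int64(290), 28) [36 41 42]; 249 (np.int64(263
[... 863 characters left out ...]
(240), np.int64(319), 45) [35 37 38]; 321 (np.int64(240), np.int64(319), 43) [36 37 39]; 325 (np.int64(240), np.int64(319), 53) [57 60 64]; 329 (np.int64(240), np.int64(319), 11) [85 89 95]; 333 (np.int64(240), np.int64(319), 10) [103 109 117]; 337 (np.int64(240), np.int64(319), 10) [127 133 139]; 341 (np.int64(240), np.int64(319), 10) [148 155 163]; 
 0.044 0.011 [277.81733738 187.30703211]
 0.044 0 [277.7439474 182.6859366]
 0.044 -0.011 [277.6793233  178.62746145]
 0 0.011 [277.68759411 270.2058547 ]
 0 0 [277.63098977 261.19524113]
 0 -0.011 [277.5799981 253.125466 ]
 -0.044 0.011 [277.54689454 336.24048504]
 -0.044 0 [277.50655774 325.24047515]
 -0.044 -0.011 [277.46926134 315.15542477]
```

Run:
```python
import pickle,cv2
from h import *
c0=pickle.load(open("c0.pkl","rb"));c,s,o=pickle.load(open("c6.pkl","rb"))
print("reel base",onz(c0["wrist"],388,182,0,1),onz(c0["wrist"],470,230,.12,1))
for z in(.1,.15,.2): print(z,proj(c0["side"],[.7,-.06,z],0),proj(c0["side"],[.74,-.06,z],0))
e=o["ee_pos"];T=e+[0,0,.017-.096]
g=s["pixels"].astype(int);print("tip pred",proj(s,T,0),"handle",proj(s,e+[0,0,.019],0))
u,v=proj(s,T,0);u=int(u);v=int(v)
for r in range(v-24,v+8,2): print(r,g[r,u-9:u+10].sum(1))
```

```text
reel base [0.69008602 0.00222967 0.        ] [ 0.74105924 -0.01996513  0.12      ]
0.1 [241.52763042 189.24920682] [228.50954254 187.78999876]
0.15 [240.22369229 174.42771767] [226.88272088 173.02989461]
0.2 [238.85113098 158.82620854] [225.17086758 157.49830092]
tip pred [298.56363594 226.06321443] handle [298.96395339 190.99467654]
202 [557 548 554 469 404 404 347 280 305 296 304 351 363 342 300 273 326 364
 362]
204 [352 353 362 396 377 401 331 224 285 344 332 355 350 369 354 309 330 371
 359]
206 [343 361 348 357 390 357 218 207 279 351 344 357 362 359 342 284 313 316
 314]
208 [354 351 358 331 285 193 193 209 266 344 346 355 368 367 351 309 318 303
 318]
210 [215 206 189 187 178 176 196 278 335 348 350 359 361 382 380 338 331 330
 323]
212 [224 223 221 267 267 319 320 329 342 352 356 360 368 393 449 338 268 308
 318]
214 [247 311 316 310 319 312 327 330 348 349 348 360 366 373 360 323 315 316
 338]
216 [253 248 240 223 219 225 220 230 295 346 351 360 367 359 234 194 254 308
 303]
218 [189 183 202 251 199 267 278 273 311 348 357 357 370 359 269 249 296 297
 298]
220 [337 338 342 347 338 337 341 335 337 344 350 364 363 381 353 334 329 357
 358]
222 [334 332 343 339 335 332 334 333 344 350 353 350 373 390 369 345 343 346
 361]
224 [332 335 342 335 338 345 339 341 345 352 351 365 367 387 358 349 348 350
 349]
226 [329 339 335 338 331 327 344 339 352 359 351 357 347 375 347 352 363 357
 351]
228 [340 348 345 336 339 343 347 344 345 336 351 341 344 349 346 348 355 361
 355]
230 [335 340 339 340 345 344 340 342 331 348 348 336 356 357 355 346 347 331
 345]
232 [342 350 349 347 345 342 344 336 344 343 350 345 351 353 345 340 345 345
 360]
```

Call:
carry_out(
  plan=[
    [[-5,-10,-11,0,0,0,10],[-14,-25,-11,0,0,0,10],[-20,-34,0,0,0,0,10],[-20,-34,0,0,0,0,10],[-20,-34,0,0,0,0,10],[-20,-34,0,0,0,0,10],[-20,-34,0,0,0,0,10],[-15,-24,0,0,0,0,10],[-5,-10,0,0,0,0,10],[0,0,0,0,0,-0.09,10],[0,0,0,0,0,-0.09,10],[0,0,0,0,0,-0.09,10],[0,0,0,0,0,-0.076,10],[0,0,0,0,0,0,10],[0,0,0,0,0,0,10],[0,0,0,0,0,0,10]],
  ],
)

```text
time_s: 9.47
ee_pos: [0.6136, -0.1097, 0.2506]
eef_rot: [3.141, -0.001, -2.875]
force: [0.5, -0.5, -1.6]
grip_width: 0.0137
grip_force: 54.9
```

Run:
```python
from station import telemetry, optics
import cv2,pickle
from h import *
c=optics.camera("wrist");s=optics.camera("side");o=telemetry.get_obs();pickle.dump((c,s,o),open("c7.pkl","wb"));print(o["ee_pos"],o["eef_rot"],o["force"],o["grip_width"],o["qpos"])
w=c["pixels"];u,v=proj(c,[.579,-.1195,.106],1);print(u,v);u=int(u);v=int(v)
h=cv2.cvtColor(w,cv2.COLOR_RGB2HSV)
m=((h[...,1]<75)&(w.max(2)<130)).astype(np.uint8)
sub=m[v-25:v+25,u-25:u+25]
for r in sub[::2]: print("".join(".#"[x] for x in r))
a=cv2.resize(w[v-40:v+60,u-65:u+65],(780,600),interpolation=2)
b=cv2.resize(s["pixels"][110:210,240:340],(300,300),interpolation=2)
a[300:,480:]=b
cv2.imwrite("pics/w7.png",a[...,::-1])
```

```text
[ 0.61368002 -0.10969719  0.25067439] [ 3.14143001e+00 -2.83740333e-04 -2.87398909e+00] [ 0.11347146 -0.4456623  -1.39540503] 0.013304170509186508 [-2.35630730e-01  4.40557396e-01  1.22619315e+00  5.66620417e-06
  1.47516911e+00 -2.07403114e+00]
277.52471534402883 160.0609101023083
..................................................
..................................................
..................................................
..................................................
..............................................##..
..............................................##..
...................############...............#...
................#################.............#...
...............####################...........#...
..............######################..............
.............########################.............
............##########################............
............##########################........#...
............##########################........#.#.
............#########################.........###.
.............########################.........###.
..............######################............#.
................##################..............#.
...................############.................##
..................................................
###..........................................#####
#...#......................................####.##
...........................................##.....
................................#.................
................................##................
```

Run:
```python
import pickle,cv2
from h import *
c,s,o=pickle.load(open("c7.pkl","rb"));w=c["pixels"]
h=cv2.cvtColor(w,cv2.COLOR_RGB2HSV)
m=((h[...,1]<75)&(w.max(2)<130)).astype(np.uint8)
S0=np.array([.579,-.1195,.106])
for k in cv2.findContours(m,0,1)[0]:
    if cv2.contourArea(k)>250:
        e=cv2.fitEllipse(k)
        if np.hypot(e[0][0]-277,e[0][1]-160)<8:
            P=onz(c,*e[0],.106,1);print(e,P)
hm=(w.max(2)<60)
for v in(200,220,235):
    x=np.where(hm[v,255:300])[0]+255;print(v,x.mean())
e=o["ee_pos"];y=o["eef_rot"][2];tx=np.r_[np.cos(y),np.sin(y),0]
for d in(.044,.03,.015):print(proj(c,e+tx*d+[0,0,.03],1))
# side: shank / screw columns, saturation
sp=s["pixels"];hs=cv2.cvtColor(sp,cv2.COLOR_RGB2HSV)[...,1].astype(int)
T=e+[0,0,.017-.096];print("tip",proj(s,T,0),"handle",proj(s,e+[0,0,.017],0),"screw",proj(s,S0,0))
u,v=map(int,proj(s,T,0))
for r in range(v-24,v+6,2): print(r,hs[r,u-9:u+10])
u,v=map(int,proj(s,S0,0));print("screw",u,v)
for r in range(v-6,v+12): print(r,sp[r,u-9:u+10].max(1))
```

```text
((276.4707336425781, 159.0736541748047), (25.06313705444336, 26.13617515563965), 176.59735107421875) [ 0.57831424 -0.12078178  0.106     ]
200 277.0
220 277.0
235 277.0
[278.88846739 191.02586967]
[278.84917824 219.34786696]
[278.79773426 248.02238872]
tip [273.64448768 162.26932725] handle [272.68372451 131.2498037 ] screw [286.37211613 181.31683776]
138 [10 12 10  7 10 10  5  4  4  5  5  5  0 12 10  8  7 10  8]
140 [10 10 10 15 10 15  8  8  5  9  5  9  8  7  7 13 10  8  8]
142 [12  8  8  7 10 10  8 10  9  5  7  7  6  8 12  7 12  8 10]
144 [10 10 10 10  7  8 10  8  9  2  2  9  4  8  7 13 12  7 10]
146 [10 12 10  8 10 12  8 10 11  7 11 11  2  8  3 10  8  8 12]
148 [13 10  8 10  7  8  8  5  5 14  9 11  6  8 10  8  7  7 10]
150 [ 7  8  8 10  8 10  8  8 10 13  9  9  8  7 11 12  8 10  7]
152 [10 12 10 10  8 10 10  8  7 10 13  7  4 12 12 10 12  7 10]
154 [12  7  7 10 10 13 10 10  9  6  9  9  4  8  7 12 14 10  8]
156 [ 7 12 13 10 10 12 10  8  7 11  9  6  6 12  8 10  8  8 10]
158 [ 7  8 10 12  7 10  8 10  7 11  9  9  6  7  8  8 13 12  7]
160 [ 8 17 55 49 15 57 27 10  9  5 11 11  4  8 10 10 
[... 1046 characters left out ...]
44 248 249 248 241 219 144 142
 139]
185 [138 139 133 165 168 158 109 158 202 220 230 223 226 230 225 217 165 166
 128]
186 [146 139 143 191 192 179  99 155 184 171 170 141 146 160 165 181 169 167
 145]
187 [147 137 127 182 162 154 119 153 159 141 140 142 139 140 141 142 157 179
 158]
188 [150 140 115 151 123 121 128 146 144 140 139 160 157 139 141 143 147 177
 174]
189 [148 135  99 118 122 122 130 143 136 130 132 151 149 127 140 140 141 164
 174]
190 [148 135  99 116 125 123 133 142 136 127 119 114 115 120 128 144 141 157
 165]
191 [150 135  96 123 127 125 130 143 145 137 119 114 115 114 129 142 141 138
 140]
192 [149 140 103 118 116 112 118 130 141 140 133 125 121 128 138 139 127 110
 101]
```

View pics/w7.png

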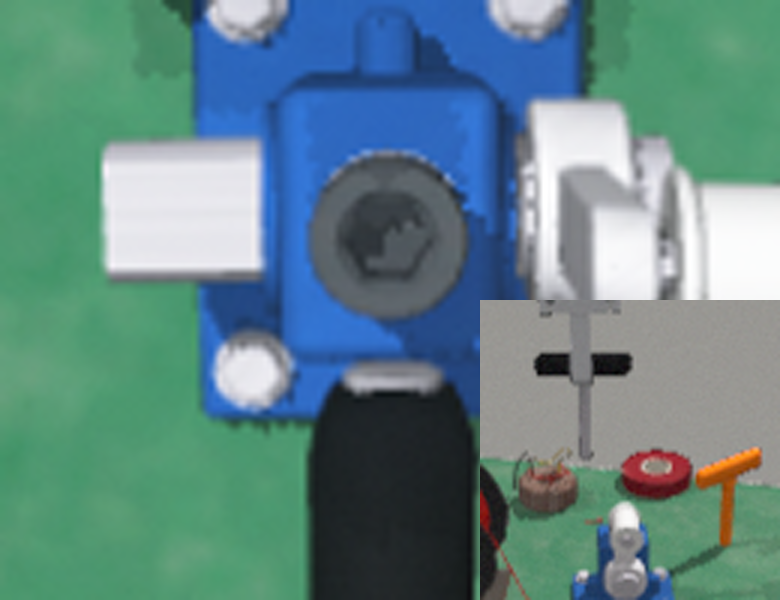

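The view shows the socket with a flat facing along the key's length, so the hexes are aligned. The arm is upright, and the shank hangs straight in the gripper. I'll move over the screw now.

Call:
carry_out(
  plan=[
    [[12,-0.4,0,0,0,0,10],[12.8,0,0,0,0,0,10],[12,0,0,0,0,0,10],[0,0,20,0,0,0,10],[0,0,20,0,0,0,10],[0,0,15,0,0,0,10],[0,0,7,0,0,0,10],[0,0,0,0,0,0,10],[0,0,0,0,0,0,10],[0,0,0,0,0,0,10]],
  ],
)

```text
time_s: 10.4
ee_pos: [0.5789, -0.12, 0.1899]
eef_rot: [-3.141, 0.001, -2.873]
force: [-0.2, 1.1, -1.6]
grip_width: 0.014
grip_force: 54.9
```

Run:
```python
from station import telemetry
import numpy as np
o=telemetry.get_obs();print(o["ee_pos"],o["eef_rot"],o["force"],o["moment"],o["ee_pos"][:2]@[np.cos(.269),np.sin(.269)])
```

```text
[ 0.57885568 -0.11997355  0.18991326] [-3.14078982e+00  1.33987840e-03 -2.87261195e+00] [-0.16695895  1.06783921 -1.57673513] [ 0.02682174 -0.08398677 -0.0423774 ] 0.5261533025863752
```

Call:
carry_out(
  plan=[
    [[0,0,2,0,0,0,10],[0,0,2,0,0,0,10],[0,0,1,0,0,0,10],[0,0,0,0,0,0,10],[0,0,0,0,0,0,10]],
  ],
)

```text
time_s: 10.82
ee_pos: [0.5784, -0.1199, 0.1838]
eef_rot: [3.142, 0.0, -2.872]
force: [-0.7, 0.0, -1.5]
grip_width: 0.0132
grip_force: 54.9
```

Call:
carry_out(
  plan=[
    [[0,0,1,0,0,0,10],[0,0,1,0,0,0,10],[0,0,1,0,0,0,10],[0,0,0,0,0,0,10],[0,0,0,0,0,0,10]],
  ],
)

```text
time_s: 11.23
ee_pos: [0.5786, -0.1199, 0.1812]
eef_rot: [-3.141, 0.001, -2.872]
force: [-0.3, 0.4, 2.1]
grip_width: 0.0135
grip_force: 54.9
```

Call:
carry_out(
  plan=[
    [[0,0,1,0,0,0,10],[0,0,1,0,0,0,10],[0,0,0,0,0,0,10],[0,0,0,0,0,0,10]],
  ],
)

```text
time_s: 11.57
ee_pos: [0.579, -0.1199, 0.1805]
eef_rot: [-3.14, 0.002, -2.872]
force: [-0.2, 1.4, 13.1]
grip_width: 0.0136
grip_force: 54.9
```

Run:
```python
from station import telemetry
o=telemetry.get_obs();print(o["ee_pos"],o["eef_rot"],o["force"],o["moment"])
```

```text
[ 0.57903414 -0.11989159  0.18045335] [-3.14046069e+00  2.48969226e-03 -2.87232163e+00] [-0.24070966  1.38606838 13.13426444] [ 0.49695015  0.31177986 -0.06075599]
```

Call:
carry_out(
  plan=[
    [[0.6,0,0,0,0,0,10],[0,0,0,0,0,0,10],[0,0,0,0,0,0,10]],
  ],
)

```text
time_s: 11.82
ee_pos: [0.5787, -0.12, 0.1805]
eef_rot: [-3.14, 0.003, -2.872]
force: [-0.3, 1.3, 11.7]
grip_width: 0.0136
grip_force: 54.9
```

Call:
carry_out(
  plan=[
    [[0,0,0,0,0,0.07,10],[0,0,0,0,0,0,10],[0,0,0,0,0,0,10]],
  ],
)

```text
time_s: 12.07
ee_pos: [0.5786, -0.12, 0.1804]
eef_rot: [-3.141, 0.003, -2.943]
force: [0.2, 1.5, 11.7]
grip_width: 0.0136
grip_force: 54.9
```

Call:
carry_out(
  plan=[
    [[0,0,0,0,0,-0.1,10],[0,0,0,0,0,-0.04,10],[0,0,0,0,0,0,10],[0,0,0,0,0,0,10]],
  ],
)

```text
time_s: 12.4
ee_pos: [0.5786, -0.1197, 0.1799]
eef_rot: [-3.141, 0.003, -2.802]
force: [3.0, 3.1, 8.8]
grip_width: 0.0138
grip_force: 54.9
```

Run:
```python
from station import telemetry
o=telemetry.get_obs();print(o["ee_pos"],o["eef_rot"],o["force"],o["moment"])
```

```text
[ 0.578585   -0.11971444  0.17992792] [-3.14091857e+00  2.71123007e-03 -2.80193925e+00] [2.99627401 3.12964021 8.78947058] [ 0.9075414  -0.48192498 -0.02779292]
```

Call:
carry_out(
  plan=[
    [[0,0.5,0,0,0,0.07,10],[0,0,0,0,0,0,10],[0,0,0,0,0,0,10]],
  ],
)

```text
time_s: 12.65
ee_pos: [0.5785, -0.1196, 0.1798]
eef_rot: [-3.141, 0.003, -2.873]
force: [2.8, 0.1, 6.0]
grip_width: 0.0139
grip_force: 54.9
```

Call:
carry_out(
  plan=[
    [[-0.5,0,0,0,0,0,10],[0,0,0,0,0,0,10],[0,0,0,0,0,0,10]],
  ],
)

```text
time_s: 12.9
ee_pos: [0.5786, -0.1194, 0.179]
eef_rot: [-3.141, 0.001, -2.872]
force: [3.6, 0.9, 1.4]
grip_width: 0.0136
grip_force: 54.9
```

Call:
carry_out(
  plan=[
    [[0,0.5,0,0,0,0,10],[0,0,0,0,0,0,10],[0,0,0,0,0,0,10]],
  ],
)

```text
time_s: 13.15
ee_pos: [0.5785, -0.1191, 0.179]
eef_rot: [-3.141, 0.001, -2.872]
force: [4.2, -0.1, 1.6]
grip_width: 0.0138
grip_force: 54.9
```

Run:
```python
from station import telemetry
o=telemetry.get_obs();print(o["ee_pos"],o["eef_rot"],o["force"],o["moment"])
```

```text
[ 0.5784616  -0.11914882  0.1789631 ] [-3.14071495e+00  1.25937801e-03 -2.87242258e+00] [ 4.20745347 -0.05335678  1.57670443] [-0.12058661 -1.49680324 -0.01975139]
```

Call:
carry_out(
  plan=[
    [[-0.7,0,1,0,0,0,10],[0,0,1,0,0,0,10],[0,0,1,0,0,0,10],[0,0,0,0,0,0,10],[0,0,0,0,0,0,10]],
  ],
)

```text
time_s: 13.57
ee_pos: [0.5788, -0.1189, 0.1756]
eef_rot: [-3.141, 0.0, -2.872]
force: [5.8, -1.3, 0.4]
grip_width: 0.0134
grip_force: 54.9
```

Run:
```python
from station import telemetry
o=telemetry.get_obs();print(o["ee_pos"],o["eef_rot"],o["force"],o["moment"])
```

```text
[ 0.57878539 -0.11891545  0.17558757] [-3.14131261e+00  2.00621498e-04 -2.87244104e+00] [ 5.79729827 -1.3468336   0.43757098] [-0.26192864 -1.51411309 -0.050952  ]
```

Call:
carry_out(
  plan=[
    [[-0.8,-0.3,1.5,0,0,0,10],[0,0,1.5,0,0,0,10],[0,0,1,0,0,0,10],[0,0,0,0,0,0,10],[0,0,0,0,0,0,10]],
  ],
)

```text
time_s: 13.98
ee_pos: [0.5797, -0.1189, 0.1728]
eef_rot: [-3.141, 0.001, -2.872]
force: [0.7, -0.4, 12.0]
grip_width: 0.0135
grip_force: 54.9
```

Run:
```python
from station import telemetry
o=telemetry.get_obs();print(o["ee_pos"],o["eef_rot"],o["force"],o["moment"])
```

```text
[ 0.57972235 -0.11893837  0.17279783] [-3.14093941e+00  9.56685383e-04 -2.87238888e+00] [ 0.71643588 -0.43813554 12.02910446] [ 0.0469517  -0.25471458  0.02318751]
```

Call:
carry_out(
  plan=[
    [[0,0,-0.8,0,0,0.05,10],[0,-0.1,0.2,0,0,0.1,10],[0,-0.1,0.2,0,0,0.1,10],[0,-0.1,0.2,0,0,0.1,10],[0,-0.1,0.2,0,0,0.1,10],[0,-0.1,0.2,0,0,0.1,10],[0,0,0,0,0,0,10],[0,0,0,0,0,0,10]],
  ],
)

```text
time_s: 14.65
ee_pos: [0.5795, -0.1197, 0.1719]
eef_rot: [-3.141, 0.0, 2.86]
force: [1.5, -3.2, 5.6]
grip_width: 0.0136
grip_force: 54.9
```

```bash
cat > st.py <<'E'
from station import telemetry
import numpy as np
from h import R
o=telemetry.get_obs();M=R.from_euler("xyz",o["eef_rot"]).as_matrix();f=M.T@o["force"]
print(o["ee_pos"],o["eef_rot"],"F tool",f.round(1),"M",o["moment"].round(2),"q6",o["qpos"][5],o["time_s"],"yawturn",o["eef_rot"][2]+2.8724)
E
python3 st.py
```

```text
[ 0.57950821 -0.1196518   0.17186989] [-3.14106468e+00  2.86176442e-04  2.85994339e+00] F tool [-2.3 -2.7 -5.6] M [-0.45 -0.62 -0.05] q6 -1.5542474715372991 14.65 yawturn 5.7323433850454
```

Call:
carry_out(
  plan=[
    [[-0.4,-0.4,0,0,0,0.1,10],[0,-0.1,0.2,0,0,0.1,10],[0,-0.1,0.2,0,0,0.1,10],[0,-0.1,0.2,0,0,0.1,10],[0,-0.1,0.2,0,0,0.1,10],[0,-0.1,0.2,0,0,0.1,10],[0,0,0,0,0,0,10],[0,0,0,0,0,0,10]],
  ],
)

```text
time_s: 15.32
ee_pos: [0.5793, -0.1206, 0.1707]
eef_rot: [-3.141, 0.0, 2.26]
force: [1.0, -2.6, 5.5]
grip_width: 0.0137
grip_force: 54.9
```

```bash
python3 st.py
```

```text
[ 0.57927216 -0.12057231  0.17070259] [-3.14075877e+00  1.38680725e-05  2.25999523e+00] F tool [-2.6 -0.9 -5.5] M [-0.56 -0.25 -0.01] q6 -0.9557888544278677 15.3167 yawturn 5.132395231978052
```

Call:
carry_out(
  plan=[
    [[-0.4,-0.2,0.2,0,0,0.1,10],[0,-0.1,0.2,0,0,0.1,10],[0,-0.1,0.2,0,0,0.1,10],[0,-0.1,0.2,0,0,0.1,10],[0,-0.1,0.2,0,0,0.1,10],[0,-0.1,0.2,0,0,0.1,10],[0,0,0,0,0,0,10],[0,0,0,0,0,0,10]],
  ],
)

```text
time_s: 15.98
ee_pos: [0.5787, -0.1212, 0.1695]
eef_rot: [-3.14, 0.0, 1.66]
force: [-0.8, -2.2, 6.4]
grip_width: 0.0133
grip_force: 54.9
```

```bash
python3 st.py
```

```text
[ 0.57867005 -0.12116179  0.16950063] [-3.14025416e+00  3.08364950e-04  1.65996463e+00] F tool [-2.1 -1.  -6.4] M [-0.48  0.23 -0.01] q6 -0.3569375122262639 15.9833 yawturn 4.5323646291803765
```

Call:
carry_out(
  plan=[
    [[-0.3,-0.2,0.2,0,0,0.1,10],[0,-0.1,0.2,0,0,0.1,10],[0,-0.1,0.2,0,0,0.1,10],[0,-0.1,0.2,0,0,0.1,10],[0,-0.1,0.2,0,0,0.1,10],[0,0,0,0,0,0,10],[0,0,0,0,0,0,10]],
  ],
)

```text
time_s: 16.57
ee_pos: [0.578, -0.1212, 0.1685]
eef_rot: [-3.14, 0.001, 1.16]
force: [-0.7, -1.0, 7.3]
grip_width: 0.0133
grip_force: 54.9
```

```bash
python3 st.py
```

```text
[ 0.57795906 -0.12124843  0.16847833] [-3.14004176e+00  7.93744039e-04  1.16006358e+00] F tool [-1.2 -0.3 -7.3] M [-0.26  0.61  0.02] q6 0.14235924390386492 16.5667 yawturn 4.032463581904335
```

Call:
carry_out(
  plan=[
    [[0,-0.1,0.2,0,0,0.1,10],[0,-0.1,0.2,0,0,0.1,10],[0,0,0,0,0,0,10],[0,0,0,0,0,0,10]],
  ],
)

```text
time_s: 16.9
ee_pos: [0.5778, -0.1211, 0.1682]
eef_rot: [-3.14, 0.001, 0.96]
force: [-2.2, -0.7, 8.5]
grip_width: 0.0138
grip_force: 54.9
```

```bash
python3 st.py
```

```text
[ 0.57779188 -0.12110814  0.16820847] [-3.14025429e+00  9.61033283e-04  9.60058344e-01] F tool [-1.8 -1.4 -8.5] M [-0.15  0.72 -0.  ] q6 0.34243543231948564 16.9 yawturn 3.8324583435790855
```

Call:
carry_out(
  plan=[
    [[0,-0.1,0,0,0,0.05,10],[0,0,0,0,0,0.05,10],[0,0,0,0,0,0,10],[0,0,0,0,0,0,10]],
  ],
)

```text
time_s: 17.23
ee_pos: [0.5777, -0.121, 0.1682]
eef_rot: [-3.14, 0.001, 0.86]
force: [-3.6, 0.2, 7.9]
grip_width: 0.0136
grip_force: 54.9
```

```bash
python3 st.py
```

```text
[ 0.57765437 -0.12097145  0.1681525 ] [-3.14008114e+00  1.13116970e-03  8.60485392e-01] F tool [-2.2 -2.9 -7.9] M [-0.12  0.78  0.07] q6 0.4421093118688482 17.2333 yawturn 3.732885391652548
```

Call:
carry_out(
  plan=[
    [[-0.3,-0.3,0,0,0,0.05,10],[0,0,0,0,0,0.05,10],[0,0,0,0,0,0,10],[0,0,0,0,0,0,10]],
  ],
)

```text
time_s: 17.57
ee_pos: [0.5772, -0.121, 0.1682]
eef_rot: [-3.14, 0.001, 0.76]
force: [-2.3, 0.5, 8.4]
grip_width: 0.0134
grip_force: 54.9
```

```bash
python3 st.py
```

```text
[ 0.57723235 -0.12096735  0.16815112] [-3.14010691e+00  1.17504620e-03  7.60493006e-01] F tool [-1.3 -2.  -8.4] M [0.06 0.79 0.06] q6 0.5418152167756424 17.5667 yawturn 3.6328930063641547
```

Call:
carry_out(
  plan=[
    [[0,0,0,0,0,0.05,10],[0,0,0,0,0,0.05,10],[0,0,0,0,0,0,10],[0,0,0,0,0,0,10]],
  ],
)

```text
time_s: 17.9
ee_pos: [0.5771, -0.1209, 0.1681]
eef_rot: [-3.14, 0.002, 0.661]
force: [-3.6, 0.2, 8.5]
grip_width: 0.0141
grip_force: 55.0
```

```bash
python3 st.py
```

```text
[ 0.57712492 -0.12092147  0.1681364 ] [-3.14002230e+00  1.56237252e-03  6.60560097e-01] F tool [-2.7 -2.4 -8.5] M [0.06 0.98 0.04] q6 0.6418293113414638 17.9 yawturn 3.5329600974883517
```

Call:
carry_out(
  plan=[
    [[-0.3,-0.3,0,0,0,0.05,10],[0,0,0,0,0,0.05,10],[0,0,0,0,0,0,10],[0,0,0,0,0,0,10]],
  ],
)

```text
time_s: 18.23
ee_pos: [0.5768, -0.1208, 0.1681]
eef_rot: [-3.14, 0.001, 0.561]
force: [-3.5, 0.2, 8.3]
grip_width: 0.0133
grip_force: 55.0
```

```bash
cat >> st.py <<'E'
from station import optics
w=optics.camera("wrist")["pixels"];hm=(w.max(2)<60)
for v in(196,220,240):
    x=np.where(hm[v,245:310])[0]+245;print(v,x.mean() if len(x) else 0,len(x))
E
python3 st.py
```

```text
[ 0.5768095  -0.12081804  0.16809415] [-3.14027439e+00  1.45695502e-03  5.60642952e-01] F tool [-2.9 -2.  -8.3] M [0.15 0.78 0.05] q6 0.7416760246248779 18.2333 yawturn 3.433042951922938
196 277.0 27
220 276.5 28
240 276.0 27
```

Call:
carry_out(
  plan=[
    [[-0.2,-0.2,0,0,0,0.06,10],[0,0,0,0,0,0.06,10],[0,0,0,0,0,0,10],[0,0,0,0,0,0,10]],
  ],
)

```text
time_s: 18.62
ee_pos: [0.5766, -0.1207, 0.168]
eef_rot: [-3.14, 0.001, 0.441]
force: [-2.0, 0.8, 7.7]
grip_width: 0.0135
grip_force: 55.0
```

```bash
python3 st.py
```

```text
[ 0.57657842 -0.12068958  0.16804274] [-3.14038537e+00  1.46845555e-03  4.40621477e-01] F tool [-1.5 -1.6 -7.7] M [0.25 0.64 0.08] q6 0.8616937580905198 18.6167 yawturn 3.3130214772167594
196 276.5 28
220 276.5 28
240 276.5 28
```

Call:
carry_out(
  plan=[
    [[-0.2,-0.2,0,0,0,0.06,10],[0,0,0,0,0,0.06,10],[0,0,0,0,0,0,10],[0,0,0,0,0,0,10]],
  ],
)

```text
time_s: 19.0
ee_pos: [0.5764, -0.1205, 0.168]
eef_rot: [-3.141, 0.001, 0.321]
force: [-1.9, 1.1, 7.0]
grip_width: 0.0138
grip_force: 55.0
```

```bash
python3 st.py
```

```text
[ 0.57638895 -0.12053923  0.16802518] [-3.14052850e+00  1.39304240e-03  3.20616275e-01] F tool [-1.4 -1.7 -7. ] M [0.31 0.51 0.13] q6 0.9817444167071108 19.0 yawturn 3.1930162749373756
196 276.5 28
220 276.5 28
240 277.0 27
```

Call:
carry_out(
  plan=[
    [[0,0,0,0,0,0.06,10],[0,0,0,0,0,0.06,10],[0,0,0,0,0,0,10],[0,0,0,0,0,0,10]],
  ],
)

```text
time_s: 19.38
ee_pos: [0.5764, -0.1204, 0.168]
eef_rot: [-3.14, 0.002, 0.201]
force: [-1.0, 1.8, 7.1]
grip_width: 0.0138
grip_force: 55.0
```

```bash
python3 st.py
```

```text
[ 0.57637284 -0.12039274  0.16802024] [-3.14041004e+00  1.53574665e-03  2.00659415e-01] F tool [-0.7 -2.  -7.1] M [0.54 0.51 0.09] q6 1.1017431519262373 19.3833 yawturn 3.0730594146730548
196 276.0 24
220 276.5 28
240 277.0 27
```

Call:
carry_out(
  plan=[
    [[0,0,-1,0,0,0,10],[0,0,0,0,0,0,10],[0,0,0,0,0,0,10]],
  ],
)

```text
time_s: 19.68
ee_pos: [0.5764, -0.1205, 0.1682]
eef_rot: [-3.14, 0.002, 0.201]
force: [-1.0, 1.9, -1.1]
grip_width: 0.0134
grip_force: 55.0
```

Run:
```python
from station import telemetry,optics
import pickle,cv2
from h import *
o=telemetry.get_obs();print(o["ee_pos"],o["force"],o["moment"],o["tau"])
c,s,o7=pickle.load(open("c7.pkl","rb"));print("tau7",o7["tau"],o7["moment"])
s2=optics.camera("side");pickle.dump((s2,o),open("c8.pkl","wb"))
f=lambda p:[(lambda m:(m["m10"]/m["m00"],m["m01"]/m["m00"],m["m00"]))(cv2.moments((p[172:200,270:310].min(2)>150).astype(np.uint8)))]
print(f(s["pixels"]),f(s2["pixels"]))
# handle orientation in side view
g=(s2["pixels"].max(2)<60).astype(np.uint8)
for k in cv2.findContours(g[100:200,230:340],0,2)[0]:
    if cv2.contourArea(k)>40: print(cv2.minAreaRect(k),"+(230,100)")
e=o["ee_pos"];y=o["eef_rot"][2]
for a in(y,y+.4,y+.8,y-.4): 
    t=np.r_[np.cos(a),np.sin(a),0]*.044;print(a,proj(s2,e+[0,0,.017]+t,0),proj(s2,e+[0,0,.017]-t,0))
```

```text
[ 0.57635597 -0.12047376  0.16820887] [-1.04976895  1.90883241 -1.06763598] [0.66918597 0.42151673 0.0809404 ] [ -1.26303468 -60.65623283 -36.44507647  -0.55494882  -0.68843359
   0.07774745]
tau7 [-1.74324343e-02 -6.34228206e+01 -3.73679101e+01 -5.11895679e-02
  6.70105848e-02  3.52614722e-02] [ 0.15435167 -0.08220212  0.03186279]
[(18.396039603960396, 13.128712871287128, 101.0)] [(18.35514018691589, 13.672897196261681, 107.0)]
((7.0, 88.0), (22.0, 14.0), 90.0) +(230,100)
((10.724075317382812, 73.7293472290039), (33.03468322753906, 9.558258056640625), 56.97612762451172) +(230,100)
((66.5, 57.5), (5.0, 9.0), 90.0) +(230,100)
((47.5, 57.5), (5.0, 11.0), 90.0) +(230,100)
((56.5, 26.5), (13.0, 25.0), 90.0) +(230,100)
((57.0, 1.5), (3.0, 26.0), 90.0) +(230,100)
0.2009252520750795 [271.71432566 157.56803454] [302.52949458 157.48536951]
0.6009252520750795 [272.67798943 160.44395723] [301.20883491 154.67531807]
1.0009252520750795 [275.99357935 162.91675371] [297.73946309 152.36914274]
-0.19907474792492053 [273.17229069 154.75577869] [301.41538817 160.37238145]
```

Call:
carry_out(
  plan=[
    [[0.3,-0.3,0,0,0,0.06,10],[0,0,0,0,0,0.06,10],[0,0,0,0,0,0,10]],
  ],
)

```text
time_s: 19.98
ee_pos: [0.5766, -0.1202, 0.1683]
eef_rot: [-3.141, 0.002, 0.078]
force: [-3.3, 2.8, -2.5]
grip_width: 0.014
grip_force: 54.9
```

```bash
python3 st.py
```

```text
[ 0.57664171 -0.12019276  0.16831768] [-3.14068419e+00  1.97089019e-03  7.79962358e-02] F tool [-3.  -3.   2.5] M [ 0.74  0.78 -0.05] q6 1.2249890415551798 19.9833 yawturn 2.9503962358133258
196 277.0 27
220 277.0 27
240 277.0 27
```

Call:
carry_out(
  plan=[
    [[0,0,0,0,0,0.06,10],[0,0,0,0,0,0.06,10],[0,0,0,0,0,0,10]],
  ],
)

```text
time_s: 20.28
ee_pos: [0.5769, -0.1202, 0.1685]
eef_rot: [-3.141, 0.001, -0.04]
force: [-3.1, 2.8, -2.4]
grip_width: 0.0137
grip_force: 54.9
```

```bash
python3 st.py
```

```text
[ 0.5768686  -0.12021685  0.16852594] [-3.14100427e+00  1.27256206e-03 -3.98885559e-02] F tool [-3.2 -2.7  2.4] M [ 0.91  0.78 -0.02] q6 1.3428602576505029 20.2833 yawturn 2.832511444064747
196 277.0 27
220 277.0 27
240 277.0 27
```

Call:
carry_out(
  plan=[
    [[0,0,0,0,0,0.06,10],[0,0,0,0,0,0.06,10],[0,0,0,0,0,0,10]],
  ],
)

```text
time_s: 20.58
ee_pos: [0.577, -0.1202, 0.1687]
eef_rot: [-3.141, 0.001, -0.159]
force: [-2.1, 4.2, -3.2]
grip_width: 0.014
grip_force: 54.9
```

```bash
python3 st.py
```

```text
[ 0.57702884 -0.1202137   0.16872484] [-3.14116616e+00  7.95847848e-04 -1.58728531e-01] F tool [-2.7 -3.8  3.2] M [1.08 0.8  0.01] q6 1.4617377898775303 20.5833 yawturn 2.7136714686363774
196 277.0 27
220 276.5 28
240 277.0 27
```

Call:
carry_out(
  plan=[
    [[0,0,0.5,0,0,0,10],[0,0,0.5,0,0,0,10],[0,0,0.5,0,0,0,10],[0,0,0,0,0,0,10],[0,0,0,0,0,0,10]],
  ],
)

```text
time_s: 21.05
ee_pos: [0.5773, -0.1203, 0.1682]
eef_rot: [-3.141, -0.001, -0.155]
force: [-4.5, 4.8, 5.2]
grip_width: 0.0136
grip_force: 54.9
```

```bash
python3 st.py
```

```text
[ 0.57726907 -0.12032856  0.16822605] [-3.14144045e+00 -5.10416850e-04 -1.55358381e-01] F tool [-5.2 -4.  -5.2] M [1.36 1.43 0.02] q6 1.4583852666622867 21.05 yawturn 2.71704161942879
196 277.0 27
220 277.0 27
240 277.0 27
```

Run:
```python
from station import optics
import pickle,cv2
from h import *
w=optics.camera("wrist");pickle.dump(w,open("c9.pkl","wb"))
for n,c in(("c6",pickle.load(open("c6.pkl","rb"))[0]),("c7",pickle.load(open("c7.pkl","rb"))[0]),("now",w)):
    p=c["pixels"];print(n,p[172:192,272:282].mean((1,2)).astype(int))
    for v in(196,215,235): 
        r=p[v,255:300].max(1).astype(int);d=np.where(r<60)[0]; print(v,d.min()+255,d.max()+255,r[:14],r[-14:])
c=w["pixels"]
cv2.imwrite("pics/w9.png",c[...,::-1])
```

```text
c6 [144 146 147 146 146 134 107  93 118 141 150 204 186  52  36  36  38  39
  41  41]
196 264 290 [223 231 231 231 231 231 231 231 111  43  41  44  43  44] [ 39  38  37  35  35 115 221 227 227 227 227 227 227 227]
215 264 290 [183 181 180 178 179 177 178 178 112  48  40  42  43  42] [ 37  37  37  35  33 129 175 178 179 179 177 177 175 175]
235 264 290 [179 179 178 180 180 180 180 181 117  48  40  41  41  42] [ 36  35  34  31  56 178 182 181 181 181 181 182 182 182]
c7 [ 91  88  96 102 108 106  94  82 103 129 135 174 153  44  31  33  33  35
  35  35]
196 264 291 [152 150 151 151 153 153 153 154  69  36  35  37  36  38] [ 35  36  34  33  30  54 126 131  99  96 127  98  94 124]
215 264 290 [156 156 153 153 150 150 150 150  92  38  33  34  37  36] [ 34  32  29  28  26 106 147 150 153 152 150 148 143 145]
235 264 290 [143 141 140 140 140 140 140 142  88  39  32  33  35  37] [ 31  31  29  26  44 116 148 154 155 155 157 158 158 156]
now [ 59  59  60  60  60  62  69  80  98 104 113 140 117  35  30  30  31  31
  32  32]
196 264 290 [145 145 144 145 145 145 144 144  68  37  34  34  37  38] [ 37  37  37  37  34 108 202 202 156 127 210 217 220 207]
215 263 290 [134 141 143 145  91  72  73  73  52  35  36  35  35  37] [ 37  36  35  34  33 110 117 203 208 227 229 228 229 223]
235 264 290 [233 215 198 139 137 142 137 180 102  40  33  33  34  36] [ 33  33  32  31  49 136 127 149 150 151 151 150 151 151]
```

Call:
carry_out(
  plan=[
    [[-0.5,-0.5,0.6,0,0,0,10],[0,0,0.6,0,0,0.06,10],[0,0,0,0,0,0.06,10],[0,0,0,0,0,0.06,10],[0,0,0,0,0,0.06,10],[0,0,0,0,0,0.06,10],[0,0,0,0,0,0,10],[0,0,0,0,0,0,10]],
  ],
)

```text
time_s: 21.82
ee_pos: [0.5773, -0.1197, 0.168]
eef_rot: [-3.141, -0.002, -0.456]
force: [-5.0, 5.2, 11.9]
grip_width: 0.0135
grip_force: 55.0
```

```bash
python3 st.py
```

```text
[ 0.5772597  -0.11970102  0.16801155] [-3.14065746e+00 -1.96268425e-03 -4.55688831e-01] F tool [ -6.7  -2.4 -11.9] M [1.71 1.58 0.06] q6 1.7594764131329177 21.8167 yawturn 2.416711169467437
196 277.0 27
220 276.5 28
240 276.5 26
```

Call:
carry_out(
  plan=[
    [[-0.5,-0.2,-1,0,0,0,10],[0,0,0,0,0,0,10],[0,0,0,0,0,0,10]],
  ],
)

```text
time_s: 22.12
ee_pos: [0.5768, -0.1195, 0.1681]
eef_rot: [-3.141, -0.001, -0.456]
force: [-3.0, 4.8, 4.9]
grip_width: 0.0135
grip_force: 55.0
```

```bash
python3 st.py
```

```text
[ 0.57681147 -0.11945806  0.16814215] [-3.14107928e+00 -1.45622519e-03 -4.56179590e-01] F tool [-4.8 -3.  -4.9] M [1.32 0.93 0.05] q6 1.7604116451912883 22.1167 yawturn 2.416220409782488
196 277.0 27
220 276.5 28
240 276.5 26
```

Call:
carry_out(
  plan=[
    [[-0.5,-0.5,-0.3,0,0,0,10],[0,0,0,0,0,0,10],[0,0,0,0,0,0,10],[0,0,0,0,0,0,16],[0,0,0,0,0,0,22],[0,0,0,0,0,0,40],[0,0,0,0,0,0,40],[0,0,0,0,0,0,40]],
  ],
)

```text
time_s: 22.83
ee_pos: [0.5762, -0.119, 0.1674]
eef_rot: [3.141, -0.0, -0.459]
force: [-0.9, 0.1, 0.1]
grip_width: 0.0379
grip_force: 0.0
```

```bash
python3 st.py
python3 - <<'E'
from station import optics
import pickle
from h import *
w=optics.camera("wrist");s=optics.camera("side");pickle.dump((w,s),open("c10.pkl","wb"))
p=w["pixels"];print(p[172:192,272:282].mean((1,2)).astype(int))
for v in(190,215,240,260,280):
    d=np.where(p[v,250:305].max(1)<60)[0];print(v,d.min()+250,d.max()+250)
E
```

```text
[ 0.57623306 -0.11898158  0.16743769] [ 3.14143987e+00 -7.00151357e-05 -4.59151837e-01] F tool [-0.9  0.3 -0.1] M [ 0.08  0.11 -0.04] q6 1.7642097891647217 22.8333 yawturn 2.4132481627848428
196 273.0 27
220 274.0 27
240 275.5 26
[ 69  70  71  79  92 101 110 118 117 109 136 203 186  62  35  36  37  39
  41  43]
190 261 285
215 260 287
240 263 288
260 264 289
280 265 289
```

Call:
carry_out(
  plan=[
    [[0,0,-15,0,0,0,40],[0,0,-20,0,0,0,40],[0,0,-20,0,0,0,40],[0,0,0,0,0,-0.12,40],[0,0,0,0,0,-0.12,40],[0,0,0,0,0,-0.12,40],[0,0,0,0,0,-0.12,40],[0,0,0,0,0,-0.12,40],[0,0,0,0,0,-0.12,40],[0,0,0,0,0,-0.12,40],[0,0,0,0,0,-0.12,40],[0,0,0,0,0,-0.12,40],[0,0,0,0,0,-0.12,40],[0,0,0,0,0,-0.12,40],[0,0,0,0,0,-0.12,40],[0,0,0,0,0,-0.12,40],[0,0,0,0,0,-0.12,40]],
  ],
)

```text
time_s: 24.4
ee_pos: [0.5762, -0.1188, 0.2225]
eef_rot: [3.142, 0.0, 1.227]
force: [-0.2, 0.0, 0.2]
grip_width: 0.0398
grip_force: 0.0
```

Call:
carry_out(
  plan=[
    [[0,0,0,0,0,-0.12,40],[0,0,0,0,0,-0.12,40],[0,0,0,0,0,-0.12,40],[0,0,0,0,0,-0.12,40],[0,0,0,0,0,-0.12,40],[0,0,0,0,0,-0.12,40],[0,0,0,0,0,-0.12,40],[0,0,0,0,0,-0.12,40],[0,0,0,0,0,-0.12,40],[0,0,0,0,0,-0.12,40],[0,0,0,0,0,-0.12,40],[0,0,0,0,0,-0.12,40],[0,0,0,0,0,-0.067,40],[0,0,0,0,0,0,40],[0,0,0,0,0,0,40]],
  ],
)

```text
time_s: 25.65
ee_pos: [0.5762, -0.1188, 0.2226]
eef_rot: [-3.142, 0.0, 2.725]
force: [-0.5, -0.4, -0.2]
grip_width: 0.04
grip_force: 0.0
```

```bash
python3 st.py
python3 - <<'E'
from station import optics
import pickle,cv2
from h import *
w=optics.camera("wrist");pickle.dump(w,open("c11.pkl","wb"))
p=w["pixels"];m=(p.max(2)<55).astype(np.uint8);m[:150]=0;m[290:]=0;m[:,:245]=0;m[:,312:]=0
for k in cv2.findContours(m,0,2)[0]:
    if cv2.contourArea(k)>300: print(cv2.minAreaRect(k),cv2.boundingRect(k))
for v in range(180,290,15):
    d=np.where(m[v])[0];print(v,(d.min(),d.max(),len(d)) if len(d) else 0)
E
```

```text
[ 0.57623903 -0.11884689  0.22256727] [-3.14154091e+00  8.12550611e-05  2.72536512e+00] F tool [ 0.3 -0.6  0.2] M [ 0.05 -0.07 -0.01] q6 -1.420167804609307 25.65 yawturn 5.597765122436077
196 276.1 20
220 276.5 20
240 276.5 20
((276.5, 231.5), (23.0, 115.0), 0.0) (265, 174, 24, 116)
180 (np.int64(267), np.int64(285), 19)
195 (np.int64(266), np.int64(286), 17)
210 (np.int64(267), np.int64(286), 17)
225 (np.int64(266), np.int64(287), 18)
240 (np.int64(268), np.int64(286), 19)
255 (np.int64(268), np.int64(311), 20)
270 (np.int64(268), np.int64(308), 20)
285 (np.int64(269), np.int64(285), 17)
```

Run:
```python
import pickle
from h import *
from scipy.optimize import brentq
w=pickle.load(open("c11.pkl","rb"));e=np.array([.57624,-.11885,.22257]);y=2.7254
tx=np.r_[np.cos(y),np.sin(y),0];p=w["pixels"];print(p[162:182,272:282].mean((1,2)).astype(int))
for z in(.180,.185,.190):
    for d in(.040,.044,.048): print(z,d,proj(w,np.r_[(e+tx*d)[:2],z],1),proj(w,np.r_[(e+tx*d)[:2],z+.011],1))
```

```text
[ 65  64  62  63  65  66  62  67  78  94 106 153 157  44  34  36  37  39
  40  42]
0.18 0.04 [277.32098102 172.38315001] [277.34275893 175.17467942]
0.18 0.044 [277.3233295  166.67015227] [277.34538036 169.17992789]
0.18 0.048 [277.3255449 160.9265653] [277.34785174 163.14971992]
0.185 0.04 [277.3306203  173.61796335] [277.35338529 176.53904275]
0.185 0.044 [277.33308721 167.78015227] [277.35614703 170.40712836]
0.185 0.048 [277.33541366 161.90965689] [277.35875    164.23720531]
0.19 0.04 [277.34069062 174.90929237] [277.36451052 177.96905106]
0.19 0.044 [277.34328529 168.94126301] [277.36742426 171.69377052]
0.19 0.048 [277.34573157 162.93826026] [277.37016982 165.37768066]
```

Call:
carry_out(
  plan=[
    [[-3,0,0,0,0,0,40],[0,0,20,0,0,0,40],[0,0,20,0,0,0,40],[0,0,14,0,0,0,40],[0,0,0,0,0,0,40],[0,0,0,0,0,0,10],[0,0,0,0,0,0,10],[0,0,0,0,0,0,10],[0,0,0,0,0,0,10],[0,0,0,0,0,0,10],[0,0,0,0,0,0,10]],
  ],
  squeeze=60,
)

```text
time_s: 26.67
ee_pos: [0.5793, -0.1201, 0.1694]
eef_rot: [3.141, 0.001, 2.728]
force: [-0.0, 0.1, 4.6]
grip_width: 0.0135
grip_force: 60.0
```

```bash
python3 st.py
```

```text
[ 0.57926223 -0.1201207   0.1693681 ] [3.14138770e+00 1.34296510e-03 2.72773368e+00] F tool [ 0.   0.1 -4.6] M [ 0.09  0.   -0.  ] q6 -1.4233191805459844 26.6667 yawturn 5.600133684163952
196 276.5 26
220 277.0 27
240 276.5 26
```

Call:
carry_out(
  plan=[
    [[0,0,0,0,0,0.1,10],[0,0,0,0,0,0.1,10],[0,0,0,0,0,0.1,10],[0,0,0,0,0,0,10],[0,0,0,0,0,0,10]],
  ],
)

```text
time_s: 27.13
ee_pos: [0.5791, -0.1203, 0.1692]
eef_rot: [3.142, 0.001, 2.427]
force: [-0.8, -0.9, 6.0]
grip_width: 0.0136
grip_force: 60.0
```

```bash
python3 st.py
```

```text
[ 0.57914092 -0.12030097  0.16923539] [3.14152567e+00 1.13198150e-03 2.42709166e+00] F tool [ 0.  -1.2 -6. ] M [-0.27  0.21  0.08] q6 -1.1226945526110483 27.1333 yawturn 5.299491661435754
196 276.5 26
220 276.5 28
240 276.5 26
```

Call:
carry_out(
  plan=[
    [[0,0,0,0,0,0.08,10],[0,0,0,0,0,0.08,10],[0,0,0,0,0,0,10],[0,0,0,0,0,0,10]],
  ],
)

```text
time_s: 27.52
ee_pos: [0.5791, -0.1204, 0.1692]
eef_rot: [3.142, 0.001, 2.267]
force: [-1.9, -0.9, 6.0]
grip_width: 0.014
grip_force: 60.0
```

```bash
python3 st.py
```

```text
[ 0.57906337 -0.12038779  0.1692346 ] [3.14157922e+00 1.05575196e-03 2.26716856e+00] F tool [ 0.5 -2.  -6. ] M [-0.33  0.36  0.1 ] q6 -0.9628247582129824 27.5167 yawturn 5.139568559434565
196 276.5 26
220 276.5 28
240 276.5 26
```

Call:
carry_out(
  plan=[
    [[0,0,0,0,0,0.08,10],[0,0,0,0,0,0.08,10],[0,0,0,0,0,0,10],[0,0,0,0,0,0,10]],
  ],
)

```text
time_s: 27.9
ee_pos: [0.5791, -0.1204, 0.1693]
eef_rot: [3.141, 0.001, 2.107]
force: [-2.3, -2.0, 6.4]
grip_width: 0.0137
grip_force: 60.0
```

```bash
python3 st.py
```

```text
[ 0.57905148 -0.12041319  0.16933913] [3.14141701e+00 1.12444597e-03 2.10710862e+00] F tool [-0.5 -3.  -6.4] M [-0.39  0.49  0.03] q6 -0.8027640637061342 27.9 yawturn 4.979508615901186
196 276.5 26
220 276.0 27
240 276.5 26
```

Call:
carry_out(
  plan=[
    [[0,0,0,0,0,0.08,10],[0,0,0,0,0,0.08,10],[0,0,0,0,0,0,10],[0,0,0,0,0,0,10]],
  ],
)

```text
time_s: 28.28
ee_pos: [0.5791, -0.1203, 0.1693]
eef_rot: [3.141, 0.001, 1.947]
force: [-2.2, -0.1, 6.5]
grip_width: 0.014
grip_force: 60.0
```

```bash
python3 st.py
```

```text
[ 0.57908206 -0.1202894   0.16933183] [3.14107666e+00 9.12307185e-04 1.94716747e+00] F tool [ 0.7 -2.1 -6.5] M [-0.23  0.34  0.01] q6 -0.642784952953705 28.2833 yawturn 4.819567469494524
196 276.5 26
220 276.0 27
240 276.5 26
```

Call:
carry_out(
  plan=[
    [[0,-0.2,-0.6,0,0,0,10],[0,0,0,0,0,0,10],[0,0,0,0,0,0,16],[0,0,0,0,0,0,22],[0,0,0,0,0,0,40],[0,0,0,0,0,0,40],[0,0,0,0,0,0,40],[0,0,-10,0,0,0,40],[0,0,-25,0,0,0,40],[0,0,-30,0,0,0,40],[0,0,-30,0,0,0,40],[0,0,0,0,0,0,40],[0,0,0,0,0,0,40]],
  ],
)

```text
time_s: 29.42
ee_pos: [0.5792, -0.1202, 0.2663]
eef_rot: [3.139, 0.002, 1.948]
force: [-0.2, -0.6, -0.3]
grip_width: 0.04
grip_force: 0.0
```

Run:
```python
from station import optics,telemetry
import pickle,cv2
from h import *
w=optics.camera("wrist");s=optics.camera("side");o=telemetry.get_obs();pickle.dump((w,s,o),open("c12.pkl","wb"))
print(o["ee_pos"],o["force"],o["time_s"])
p=w["pixels"];m=(p.max(2)<60).astype(np.uint8);m[:120]=0;m[288:]=0;m[:,:245]=0;m[:,312:]=0
for k in cv2.findContours(m,0,2)[0]:
    if cv2.contourArea(k)>200: print("wrist handle",cv2.minAreaRect(k))
e=o["ee_pos"];print("pred",proj(w,np.r_[.579,-.1202,.19],1))
q=s["pixels"];g=(q.max(2)<60).astype(np.uint8)
for k in cv2.findContours(g[130:180,260:315],0,2)[0]:
    if cv2.contourArea(k)>15: print("side handle",cv2.minAreaRect(k),"+(260,130)")
print(proj(s,[.579,-.1202,.185],0))
mm=cv2.moments((q[172:200,270:310].min(2)>150).astype(np.uint8));print(mm["m10"]/mm["m00"],mm["m01"]/mm["m00"],mm["m00"])
```

```text
[ 0.57847467 -0.12004596  0.26348395] [-0.55933925 -0.32677233 -0.36079263] 29.5167
wrist handle ((275.9999694824219, 211.49996948242188), (17.999996185302734, 100.99998474121094), 0.0)
pred [275.4468579  213.28912167]
side handle ((25.975114822387695, 27.33031463623047), (17.018619537353516, 5.650451183319092), 70.34617614746094) +(260,130)
[286.18171198 157.55119392]
18.444444444444443 13.414141414141413 99.0
```

```bash
python3 -c "
from station import ctrl
print(ctrl.hand_in())"
```

```text
the job is handed in; nothing more can be done
None
```

The job is handed in at about 29.5 s of robot time: the arm is upright and the large key stands centred in the clamp screw. I never felt a torque rise at the end of the turn, so "firmly down" rests on the key sinking about 4.8 mm (roughly 2.4 rad); the hand-in returned no verdict.

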